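# Sort the chilling balls by size

### The arm

A 7-joint arm with a two-finger parallel gripper is mounted at the origin on the work surface. World frame = base frame: x ahead of the robot, y to its left, z up, the work surface at z = 0. Lengths are in m, angles in degrees, forces in N, time in s.
With the tool pointing down it reaches from about 0.4 to 0.875 m from the base axis. Payload 4.4 kg.
Tool frame: the origin (TCP) lies on the front face of the gripper's body, between the roots of the fingers; the fingertips stand 73 mm ahead of it and the grasp point (between the pads) lies 54 mm ahead of it; z points along the fingers, y is the line along which they close (so a half turn about z gives the same grasp; the last joint's range is limited). The gripper opens to 85 mm and grips with 20 to 120 N. Pads are 22 mm wide; open, the fingers measure 114 mm over their backs; the gripper's body (76 mm by 85 mm) begins 54 mm behind the grasp point. The pads swing forward as they close: fully open they stand 13 mm farther back than shut.
Start: joints at [-72.525, 36.005, 2.206, 86.941, -1.547, 57.084, -1.146], TCP at [0.236, 0.606, 0.304] pointing down, gripper open.
Joint ranges: [-175.42, 175.42], [-21.48, 121.26], [-71.46, 75.88], [10.55, 141.38], [-63.04, 243.04], [13.31, 113.54], [-168.57, 168.57]. Speed limits (degrees/s): [147.25, 147.25, 180, 180, 180, 180, 180].

### API

Orientations are given as a 3x3 rotation matrix whose columns are the frame's x, y, z axes.
In Python, from plant import manip, cams, order gives the robot as it stands.
- The arm moves only by the tool jog_arm, never from a script. Its argument "commands" is a list of rows, each a list of 2 entries, a list of its own where there are three numbers: the shift along the tool's x, y, z in m, then the turn about the tool's z in degrees. A call has 1 to 20 rows; each row is the pose to reach, as a shift and turn from the pose commanded when the call began, along the tool's axes at that moment; what a row does not reach only later rows make up. A row lasts 1/10 s, in which the tool goes at most 50 mm and 8.59 degrees, less where a joint would pass 70% of its speed; a pose out of reach is approached as far as the arm can. A call with a gripper value outside its range is refused whole. "fingers" is the gripper's target within -1 to 1 (fully open at 1, half-way at 0, shut at -1), set as the call begins (left out, the last holds). The fingers move at their own pace and stop on an object; "squeeze" is the grip in N (left out, the last holds). Time passes only in rows, so rows that repeat a pose let the fingers close. It gives the time, the measured TCP pose, the force, the opening and the grip force at its end, in the units of the state.
- manip.state(): the state, without advancing time (a new reading comes with each control period).
- cams.grab_frame(name): name is "scene" or "top" or "wrist"; returns a dict with "pixels" (400x640x3 uint8, red, green, blue), "depth" (400x640 float32, m along the optical axis (not along the pixel's ray), 0 where there is no reading), "K" (3x3 intrinsics, pixels), "extrinsics" (4x4, takes a point from camera to world coordinates). Camera axes: x right, y up, looking along -z (the intrinsics and any distortion apply to the point x, -y, -z); pixel columns grow to the right and rows downward; lengths in m; the calibration is good to about 2 mm. A picture is of the moment at which its call begins.
- order.job_done(): hands the job in; it is judged then, once.
The state is a dict: "t": time; "qpos": joint angles; "qd": joint speeds; "joint_efforts": joint torques, N m; "ee_pos": TCP position; "tool_rot": TCP orientation; "contact_force": force on the tool from outside, world axes, zero at the start; "torque": the same for the moment, N m; "gripper_width": finger opening in m; "finger_force": force on a finger pad.
Only numpy, scipy, OpenCV 4.12 (cv2) and the standard library are available. Lean on these libraries where they do the work, as an engineer would, in place of code of your own. Each camera call takes 0.05 s, during which the arm holds its last target. There are 200 camera calls.

### The job

Prise up the shut cover of the wooden case by putting the opener knife's blade under its lip, and swing the cover right up. Take out the tray of mixed steel chilling balls and tip them over its spout onto the landing pan of the sloped grader, so that all the large balls end in the bay at its foot and all the small ones have dropped through the bars into the lower lane (the few that skip the bars may lie down in the gutter under the bay's end wall). Finally stand the empty tray back in the case, shut the cover and have the knife lying on the bar mat, leaving the jar, tin, cup and tamper alone.

Things in the scene. Friction and masses are not known exactly. Their poses are not given: they have to be found in the camera images.
- case: Fixed open-topped light wooden case, outside 135 x 190 x 100 mm (its x, y, z), walls and floor 5 mm; origin at the centre of its underside, z up. The cover's hinge axis runs along y at x = 67.5, z = 100.5 mm, level with the shut cover's underside; on the -x long side a ledge sticks out 16 mm under the cover's lip. The tray stands inside on the floor, its spout towards the case's +y.
- case_slit (a point): Middle of the mouth of the slit between the ledge and the shut cover's lip, on the case's -x side (83.5 mm from the case's centre, 95.5 mm high). Axes as the case's: the blade goes in along +x. The slit is 9 mm high, 16 mm deep, open along the whole 190 mm side and at both ends; behind it is the case wall.
- cover (a joint): Hinge of the flat dark-wood cover (151 x 190 x 6 mm, 0.25 kg): 0 = shut; grows as the free edge rises; 1.6 rad = the stop, just past upright. Stiff hinge (friction 0.27 N m): the cover stays where it is left, also half-way, and must be pushed down to shut. Raising it at the lip takes 3 to 4 N.
- tray_grip (a point): Grip point of the loose aluminium tray (about 0.18 kg): on its dark wooden bar handle's axis, 80 mm above its underside. The bar is 18 mm wide (y) and 18 high, from 66 mm behind this point to 25 ahead (x). Axes are the tray's: +x to the open spout, z up. The trough under the bar reaches from 66 mm behind to 94 ahead; 102 wide, walls 36 high. Balls fill its flat floor.
- tray_spout (a point): Middle of the lip of the tray's open spout end: 94 mm ahead (+x) of tray_grip and 62 mm below it in the tray's axes; axes as the tray's. The floor is flat (3 mm thick), its last 41 mm before the lip rise at 20 degrees, so balls stay in while it is level and roll out when the spout is tipped down well beyond 20 degrees (45 to 55).
- grader: Fixed plywood grader, a board sloping down along its +x, 300 mm long; origin at the centre of its underside, z up. x -95 to 35 mm: six steel bars along x, sloping 27 degrees, 21.5 mm clear between them: small balls drop through to the lower lane, large ones roll on down to the bay. Side walls at y = -66 and 66 mm fall with the bars, from 198 mm high at the upper end to 104 at the bay.
- grader_pan (a point): On the surface of the grader's landing pan, 143 mm high: the place to tip onto. Axes as the grader's (x down the board). The pan is solid, slopes 15 degrees, from 25 mm behind this point to 25 ahead, 128 mm wide; the back wall 25 mm behind this point is 160 mm high above the counter. Tip gently from low down: flung small balls may overshoot the bars.
- grader_bay (a point): On the middle of the floor of the bay for large balls at the grader's foot: 118 mm long (x), 128 wide (y), walls 70 mm high above the counter; floor 46 to 22 mm high, sloping 14 degrees to a gutter (22 mm wide, 20 deep) along the end wall. The gutter catches small balls that have skipped the bars, and they count as sorted there; large ones rest above it. Axes as the grader's.
- grader_trough (a point): On the floor of the open side trough, the outer part of the lower lane for small balls, on the grader's +y side: 130 mm long (x), 43 wide (y), floor about 8 mm high, outer wall 42 mm high. The lane reaches in under the bars; a small ball anywhere in it is in place. Axes as the grader's.
- mat: Fixed black rubber bar mat 190 x 90 x 6 mm (its x, y, z), origin at the centre of its underside.
- knife_grip (a point): Grip point of the loose opener knife (about 90 g), near its balance: on the dark wooden handle's axis, half-way up its 22 mm height. Handle 28 mm wide (y), 90 long, from 65 mm behind this point to 25 ahead; then a stiff steel blade 70 mm long, 32 wide, 2.5 thick at the same height. +x points to the blade tip, z up as it lies.
- large0_center (a point): Centre of a loose polished steel chilling ball, large: 44 mm diameter, 80 g. May be absent.
- large1_center (a point): Centre of a loose polished steel chilling ball, large: 44 mm diameter, 80 g. May be absent.
- large2_center (a point): Centre of a loose polished steel chilling ball, large: 44 mm diameter, 80 g. May be absent.
- small0_center (a point): Centre of a loose polished steel chilling ball, small: 18 mm diameter, 12 g. May be absent.
- small1_center (a point): Centre of a loose polished steel chilling ball, small: 18 mm diameter, 12 g. May be absent.
- small2_center (a point): Centre of a loose polished steel chilling ball, small: 18 mm diameter, 12 g. May be absent.
- small3_center (a point): Centre of a loose polished steel chilling ball, small: 18 mm diameter, 12 g. May be absent.
- small4_center (a point): Centre of a loose polished steel chilling ball, small: 18 mm diameter, 12 g. May be absent.
- jar: Bystander, not part of the job: loose closed glass jar of beans with a black lid, 60 mm wide, 77 mm high; origin at the centre of its underside.
- tin: Bystander, not part of the job: loose aluminium tin, 66 mm wide, 80 mm high; origin at the centre of its underside.
- cup: Bystander, not part of the job: loose white cup, 80 mm wide, 60 mm high; origin at the centre of its underside.
- tamper: Bystander, not part of the job: loose steel tamper, 58 mm wide, 85 mm high; origin at the centre of its underside.
Things that resemble listed ones, but are neither listed nor needed, are in the scene too. What is shaped like the case but turquoise is not meant.

How it is judged (in metres and radians):
On the way, in this order (a step that is already met when the one before it is completed fails the run):
1. the knife's blade, not the fingers, raises the shut cover (value of joint cover between 0.08 and 0.5 rad and contact force between knife and cover above 0.2 N and contact force between the fingers and cover below 0.1 N), for 0.1 s.
2. the cover is swung right up (value of joint cover above 1.25 rad), for 0.2 s.
3. the tray is tipped spout down over the grader's landing pan (angle between tray_grip's own z axis and vertical above 0.2 rad and x of tray_spout in the frame of grader between -0.16 and -0.03 m and y of tray_spout in the frame of grader between -0.07 and 0.07 m and z of tray_spout in the frame of grader below 0.27 m), for 0.1 s.
4. every large ball is in the bay and every small ball in the lower lane (under the bars or in the side trough) or down in the gutter at the end of the bay (x of large0_center in the frame of grader between 0.037 and 0.153 m and y of large0_center in the frame of grader between -0.066 and 0.066 m and z of each of large0_center, large1_center, large2_center in the frame of grader below 0.09 m and x of large1_center in the frame of grader between 0.037 and 0.153 m and y of large1_center in the frame of grader between -0.066 and 0.066 m and x of large2_center in the frame of grader between 0.037 and 0.153 m and y of large2_center in the frame of grader between -0.066 and 0.066 m and ((x of small0_center in the frame of grader between -0.1 and 0.038 m and y of small0_center in the frame of grader between -0.07 and 0.11 m and z of small0_center in the frame of grader below 0.06 m) or (x of small0_center in the frame of grader between 0.125 and 0.158 m and y of small0_center in the frame of grader between -0.066 and 0.066 m and z of small0_center in the frame of grader below 0.024 m)) and ((x of small1_center in the frame of grader between -0.1 and 0.038 m and y of small1_center in the frame of grader between -0.07 and 0.11 m and z of small1_center in the frame of grader below 0.06 m) or (x of small1_center in the frame of grader between 0.125 and 0.158 m and y of small1_center in the frame of grader between -0.066 and 0.066 m and z of small1_center in the frame of grader below 0.024 m)) and ((x of small2_center in the frame of grader between -0.1 and 0.038 m and y of small2_center in the frame of grader between -0.07 and 0.11 m and z of small2_center in the frame of grader below 0.06 m) or (x of small2_center in the frame of grader between 0.125 and 0.158 m and y of small2_center in the frame of grader between -0.066 and 0.066 m and z of small2_center in the frame of grader below 0.024 m)) and ((x of small3_center in the frame of grader between -0.1 and 0.038 m and y of small3_center in the frame of grader between -0.07 and 0.11 m and z of small3_center in the frame of grader below 0.06 m) or (x of small3_center in the frame of grader between 0.125 and 0.158 m and y of small3_center in the frame of grader between -0.066 and 0.066 m and z of small3_center in the frame of grader below 0.024 m)) and ((x of small4_center in the frame of grader between -0.1 and 0.038 m and y of small4_center in the frame of grader between -0.07 and 0.11 m and z of small4_center in the frame of grader below 0.06 m) or (x of small4_center in the frame of grader between 0.125 and 0.158 m and y of small4_center in the frame of grader between -0.066 and 0.066 m and z of small4_center in the frame of grader below 0.024 m))), for 0.2 s.
At the end, for the whole second after the job is handed in: Large balls in the bay; small balls in the lower lane (under the bars or side trough) or the gutter at the bay's end; tray level inside the case, on its floor; cover shut (within 0.05 rad); knife lying with its grip point over the mat (190 x 90 mm) (all of step 4 and x of tray_grip in the frame of case between -0.04 and 0.04 m and y of tray_grip in the frame of case between -0.05 and 0.05 m and z of tray_grip in the frame of case below 0.093 m and angle between tray_grip's own z axis and vertical below 0.1 rad and value of joint cover below 0.05 rad and x of knife_grip in the frame of mat between -0.095 and 0.095 m and y of knife_grip in the frame of mat between -0.045 and 0.045 m and z of knife_grip in the frame of mat below 0.032 m); the robot touches nothing.
It fails at once if the jar is moved more than 30 mm (distance of jar from where it was at the start of the episode above 0.03 m).
It fails at once if the tin is moved more than 30 mm (distance of tin from where it was at the start of the episode above 0.03 m).
It fails at once if the cup is moved more than 30 mm (distance of cup from where it was at the start of the episode above 0.03 m).
It fails at once if the tamper is moved more than 30 mm (distance of tamper from where it was at the start of the episode above 0.03 m).
Of large0, large1, large2 only 2 to 3 are there at a start; the rules pass over those that are not, and their reading is None.
Of small0, small1, small2, small3, small4 only 2 to 5 are there at a start; the rules pass over those that are not, and their reading is None.
At some moment in a run one of knife may be knocked a few centimetres aside while the robot is not near it.
It also fails if it takes over 210 s, if anything falls off the work surface, if the arm or the gripper's body presses on something with over 40 N, if the wrist force passes 120 N, or if a joint passes its speed limit or range.

## Working session

There is one attempt and no reset: what is moved stays moved. The work goes in short steps, Python scripts to look and compute and a tool call to move; the robot and the scene stay as the last step left them, time stands still between calls to the robot, and variables do not carry over. Pictures are saved under pics/ and viewed, at most 14 in all, crops included, and the job is handed in when it is done.

Besides the shell and the picture viewer there is one more tool, called after ">>>" as name(argument=value, ...), one argument or row to a line, values as JSON. jog_arm: Moves the arm, as the interface text tells. Its arguments: {"type":"object","properties":{"commands":{"type":"array","items":{"type":"array"}},"fingers":{"type":"number"},"squeeze":{"type":"number"}},"required":["commands"]}

```bash
ls; mkdir -p pics
cat > h.py <<'E'
import numpy as np, cv2
from plant import manip, cams, order
def grab(n):
    f=cams.grab_frame(n); return f
def save(n,name):
    f=grab(n); cv2.imwrite(f'pics/{name}.png',f['pixels'][:,:,::-1]); np.savez(f'pics/{name}.npz',**f); return f
def cloud(f):
    K=f['K'];d=f['depth'];v,u=np.mgrid[0:d.shape[0],0:d.shape[1]]
    P=np.stack([(u-K[0,2])/K[0,0]*d,-(v-K[1,2])/K[1,1]*d,-d],-1)
    T=f['extrinsics'];W=P@T[:3,:3].T+T[:3,3]; W[d==0]=np.nan; return W
def load(name): return dict(np.load(f'pics/{name}.npz'))
E
python3 - <<'E'
from h import *
np.set_printoptions(precision=3,suppress=True)
s=manip.state();print(s)
for n in('scene','top'):
    f=save(n,n+'0');print(n,f['K'],f['extrinsics'],(f['depth']>0).mean())
E
```

```text
pics
{'t': 0.0, 'qpos': array([-72.526,  36.059,   2.204,  86.996,  -1.548,  57.083,  -1.147]), 'qd': array([ 0.013, -0.013, -0.026,  0.055, -0.002,  0.04 , -0.008]), 'joint_efforts': array([  0.001, -56.34 ,   1.226, -19.345,   0.011,   0.01 ,  -0.   ]), 'ee_pos': array([0.235, 0.605, 0.303]), 'tool_rot': array([[-0.932,  0.362, -0.001],
       [ 0.362,  0.932, -0.002],
       [-0.   , -0.002, -1.   ]]), 'contact_force': array([0.219, 0.669, 0.134]), 'torque': array([-0.021,  0.01 ,  0.007]), 'finger_force': 0.0, 'gripper_width': 0.08532682692532362}
scene [[467.312   0.    323.441]
 [  0.    467.312 193.978]
 [  0.      0.      1.   ]] [[-0.04  -0.847  0.529  1.178]
 [ 0.999 -0.04   0.012 -0.069]
 [ 0.011  0.529  0.848  1.099]
 [ 0.     0.     0.     1.   ]] 0.99615234375
top [[456.483   0.    323.72 ]
 [  0.    456.483 205.474]
 [  0.      0.      1.   ]] [[-0.024  0.989 -0.149  0.351]
 [-0.999 -0.029 -0.031 -0.107]
 [-0.035  0.148  0.988  1.245]
 [ 0.     0.     0.     1.   ]] 0.99589453125
```

View pics/scene0.png

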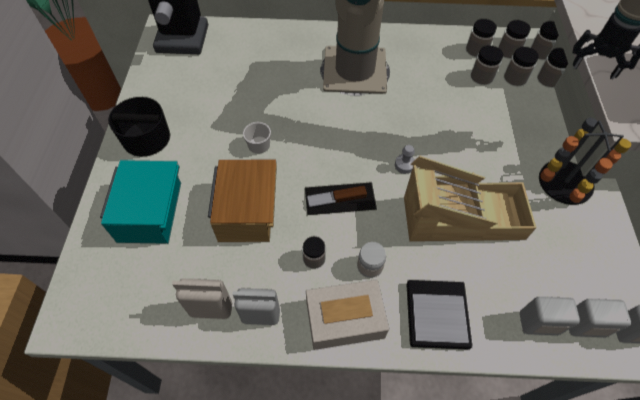

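View pics/top0.png

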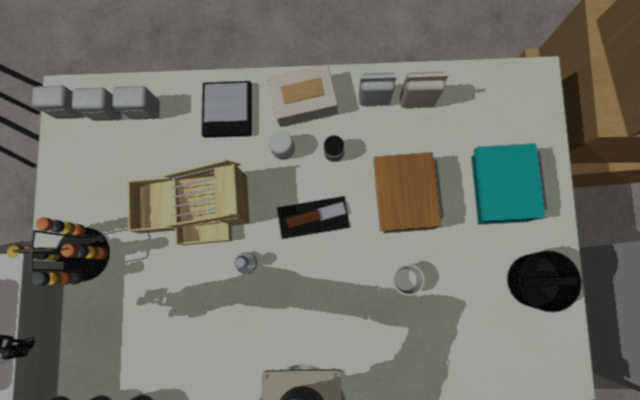

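```bash
cat > m.py <<'E'
from h import *
np.set_printoptions(precision=4,suppress=True)
from scipy import ndimage
def rect(P):
    r=cv2.minAreaRect(P[:,:2].astype(np.float32)*1000); return np.array(r[0]),np.array(r[1]),r[2],cv2.boxPoints(r)
def comp(mask,seed):
    l,n=ndimage.label(mask); return l==l[seed[1],seed[0]]
for n in('top0','scene0'):
    f=load(n);W=cloud(f);hsv=cv2.cvtColor(f['pixels'],cv2.COLOR_RGB2HSV)
    def seg(x0,x1,y0,y1,z0,z1): return (W[...,0]>x0)&(W[...,0]<x1)&(W[...,1]>y0)&(W[...,1]<y1)&(W[...,2]>z0)&(W[...,2]<z1)
    top=W[(190,407)] if n=='top0' else W[(200,245)]
    print(n,'cover pt',top)
    m=seg(*(top[[0,0]]+[-.2,.2]),*(top[[1,1]]+[-.13,.13]),.095,.12)
    P=W[m];print('cover',m.sum(),P[:,2].mean(),*rect(P)[:3],'\n',rect(P)[3])
    m2=seg(*(top[[0,0]]+[-.2,.2]),*(top[[1,1]]+[-.13,.1]),.06,.0955);P=W[m2];print('ledge?',m2.sum(),np.nanmin(P,0) if len(P) else 0,np.nanmax(P,0) if len(P) else 0)
    k=W[(217,303)] if n=='top0' else W[(193,350)]
    print('knife pt',k)
    reg=seg(*(k[[0,0]]+[-.1,.1]),*(k[[1,1]]+[-.16,.16]),-.01,.06)
    V=hsv[...,2]
    mm=reg&(V<60)
    print('mat?',mm.sum());
    mat=comp(ndimage.binary_closing(reg&((V<50)|(W[...,2]>.012)),iterations=1),(303,217) if n=='top0' else (350,193)); 
    P=W[mat&~np.isnan(W[...,0])];print('mat',len(P),*rect(P)[:3],'\n',rect(P)[3])
    hn=reg&(hsv[...,1]>110)&(hsv[...,0]<18)&(V>40)&(W[...,2]>.012);P=W[hn];print('handle',hn.sum(),np.median(P[:,2]),*rect(P)[:3])
    bl=reg&(V>110)&(hsv[...,1]<70)&(W[...,2]>.012);P=W[bl];print('blade',bl.sum(),np.median(P[:,2]) if len(P) else 0,*(rect(P)[:3] if len(P) else []))
E
python3 m.py
```

```text
top0 cover pt [ 0.555  -0.2825  0.1059]
cover 4624 0.10529091716064752 [ 555.2197 -285.734 ] [191.0524 160.5307] 2.8500916957855225 
 [[ 455.8207 -210.3178]
 [ 463.8027 -370.6499]
 [ 654.6188 -361.1503]
 [ 646.6367 -200.8181]]
ledge? 141 [ 0.3564 -0.3673  0.06  ] [ 0.6447 -0.2014  0.0946]
knife pt [ 0.5042 -0.0124  0.0247]
mat? 1493
mat 2044 [506.2154 -37.1182] [ 86.1165 186.221 ] 7.514664649963379 
 [[ 451.35     49.5614]
 [ 475.7039 -135.0602]
 [ 561.0808 -123.7979]
 [ 536.7268   60.8237]]
handle 333 0.02688325854276008 [500.4848 -10.614 ] [28.3819 87.6381] 14.431516647338867
blade 269 0.017436372745636808 [476.0471  14.0565] [ 38.1988 294.3759] 22.682432174682617
scene0 cover pt [ 0.5835 -0.277   0.1024]
cover 4062 0.10554075546070957 [ 553.6965 -287.8152] [191.6694 160.4681] 2.9213216304779053 
 [[ 453.8972 -212.5697]
 [ 462.0755 -372.8292]
 [ 653.4958 -363.0609]
 [ 645.3176 -202.8013]]
ledge? 464 [ 0.4572 -0.3585  0.06  ] [ 0.653  -0.2029  0.0954]
knife pt [ 0.5042 -0.0122  0.0289]
mat? 1320
mat 1792 [505.702  -38.6583] [ 88.6566 187.8301] 7.255214691162109 
 [[ 449.8681   48.9066]
 [ 473.5891 -137.4196]
 [ 561.5358 -126.2233]
 [ 537.8149   60.103 ]]
handle 333 0.02708448850297729 [518.1962  55.1822] [226.6644  86.1892] 67.42908477783203
blade 246 0.017989379635834024 [495.5554  22.4628] [ 85.516  297.7824] 22.701974868774414
```

Run:
```python
from h import *
a=load('top0')['pixels'];b=load('scene0')['pixels']
c1=cv2.resize(a[140:260,110:450],None,fx=2.3,fy=2.3)[:,:,::-1]
c2=cv2.resize(b[150:270,200:540],None,fx=2.3,fy=2.3)[:,:,::-1]
cv2.imwrite('pics/crop1.png',np.vstack([c1,c2]))
```

```text
(no output)
```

View pics/crop1.png

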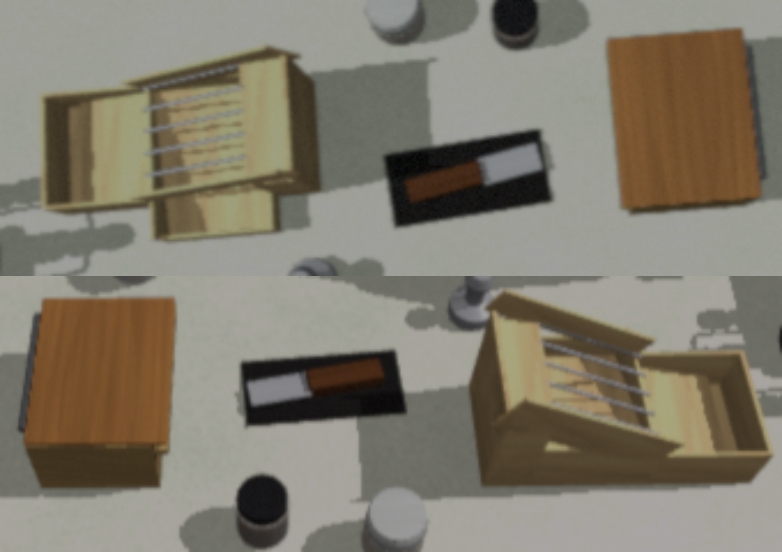

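```bash
cat > g.py <<'E'
from h import *
np.set_printoptions(precision=1,suppress=True)
A=[]
for n in('top0','scene0'):
    f=load(n);W=cloud(f);hsv=cv2.cvtColor(f['pixels'],cv2.COLOR_RGB2HSV)
    R=(W[...,0]>.4)&(W[...,0]<.68)&(W[...,1]>.08)&(W[...,1]<.52)
    wood=R&(hsv[...,1]>60)&(hsv[...,0]>8)&(hsv[...,0]<35)&(W[...,2]>.03)
    P=W[wood]*1000;print(n,len(P),P.min(0),P.max(0))
    for a,b in((62,74),(120,135),(145,157),(157,164),(175,205)):
        Q=P[(P[:,2]>a)&(P[:,2]<b)]
        if len(Q)>4:
            r=cv2.minAreaRect(Q[:,:2].astype(np.float32));print(a,b,len(Q),np.array(r[0]),np.array(r[1]),r[2]);print(cv2.boxPoints(r).tolist())
    C=(W[...,0]>.4)&(W[...,0]<.7)&(W[...,1]>-.4)&(W[...,1]<-.17)
    for nm,m in(('bluestrip',C&(hsv[...,2]<110)&((hsv[...,1]<90)|(hsv[...,0]>90))&(W[...,2]>.06)),):
        Q=W[m]*1000;print(nm,len(Q),Q.min(0),Q.max(0))
    for nm,(u,v) in dict(jar=(333,148),tin=(281,144),cup=(408,280),tamper=(245,262),turq=(509,183)).items():
        if n=='top0':print(nm,W[v,u]*1000)
E
python3 g.py
```

```text
top0 4187 [416.9 131.6  30. ] [626.4 519.9 194.2]
62 74 330 [551.7 295.7] [136.  308.8] 3.4171769618988037
[[474.6666259765625, 445.7843933105469], [493.0714111328125, 137.55648803710938], [628.8057861328125, 145.66140747070312], [610.4010009765625, 453.8893127441406]]
120 135 213 [531.6 335. ] [151.6 406.7] 11.428818702697754
[[416.9432373046875, 519.3147583007812], [497.525390625, 120.7068099975586], [646.1588134765625, 150.75439453125], [565.57666015625, 549.3623657226562]]
145 157 262 [557.  187.8] [134.1 107.8] 2.771425724029541
[[487.4179992675781, 238.33914184570312], [492.6286926269531, 130.69915771484375], [626.6162109375, 137.18527221679688], [621.405517578125, 244.82525634765625]]
157 164 133 [557.5 179.2] [133.1  88.3] 3.099719285964966
[[488.7081298828125, 219.71279907226562], [493.4818115234375, 131.56045532226562], [626.371826171875, 138.75686645507812], [621.59814453125, 226.90921020507812]]
175 205 69 [525.4 336.3] [135.4 399.1] 10.854141235351562
[[421.31536865234375, 519.5850219726562], [496.47442626953125, 127.60014343261719], [629.4132690429688, 153.0897827148437
[... 745 characters left out ...]
] [137.4 113.8] 3.5048389434814453
[[484.52484130859375, 239.72535705566406], [491.47930908203125, 126.17729187011719], [628.6488647460938, 134.5785675048828], [621.6943969726562, 248.1266326904297]]
157 164 199 [530.4 331.2] [143.2 409.5] 10.468969345092773
[[422.8214111328125, 519.5639038085938], [497.2364501953125, 116.83914184570312], [638.0201416015625, 142.85302734375], [563.6051025390625, 545.5777587890625]]
175 205 106 [524.4 335.8] [138.8 402.8] 11.414265632629395
[[416.5133972167969, 519.4605712890625], [496.2326354980469, 124.60446166992188], [632.2801513671875, 152.07171630859375], [552.5609130859375, 546.9278564453125]]
bluestrip 159 [ 484.5 -370.5   64.3] [ 651.4 -204.9  107. ]
```

```bash
cat >> h.py <<'E'
def yaw(s): R=np.array(s['tool_rot']); return np.degrees(np.arctan2(R[1,1],R[0,1]))
def go(x,y,z,ya,s=None,half=False):
    "tool shift/turn from measured pose to TCP xyz (m), tool-y at world angle ya"
    s=s or manip.state();R=np.array(s['tool_rot']);d=R.T@(np.array([x,y,z])-s['ee_pos'])
    t=-(ya-yaw(s)); t=(t+180)%360-180
    if half: t=(t+90)%180-90
    print('shift',np.round(d,4),'turn',round(t,1),'rows',int(max(np.ceil(np.linalg.norm(d)/.05),np.ceil(abs(t)/8.59))))
E
python3 - <<'E'
from h import *
go(.5055,-.030,.20,14.4)
E
```

```text
shift [-0.4821 -0.4941  0.1039] turn 54.4 rows 14
```

>>> jog_arm(
  commands=[
    [[-0.4821,-0.4941,0],54.4],
    [[-0.4821,-0.4941,0],54.4],
    [[-0.4821,-0.4941,0],54.4],
    [[-0.4821,-0.4941,0],54.4],
    [[-0.4821,-0.4941,0],54.4],
    [[-0.4821,-0.4941,0],54.4],
    [[-0.4821,-0.4941,0],54.4],
    [[-0.4821,-0.4941,0],54.4],
    [[-0.4821,-0.4941,0],54.4],
    [[-0.4821,-0.4941,0],54.4],
    [[-0.4821,-0.4941,0],54.4],
    [[-0.4821,-0.4941,0],54.4],
    [[-0.4821,-0.4941,0],54.4],
    [[-0.4821,-0.4941,0],54.4],
    [[-0.4821,-0.4941,0],54.4],
    [[-0.4821,-0.4941,0.05],54.4],
    [[-0.4821,-0.4941,0.05],54.4],
    [[-0.4821,-0.4941,0.05],54.4],
  ],
  fingers=0.6,
)

```text
t: 1.9
ee_pos: [0.505, -0.0288, 0.2536]
tool_rot: [[-0.249, 0.969, -0.003], [0.969, 0.249, 0.0], [0.001, -0.003, -1.0]]
contact_force: [0.2, 0.6, -0.2]
gripper_width: 0.0684
finger_force: 0.0
```

Run:
```python
from h import *
np.set_printoptions(precision=4,suppress=True)
s=manip.state();print(s['t'],s['ee_pos'],yaw(s),s['gripper_width'],s['contact_force'])
f=save('wrist','w1');print(f['extrinsics'])
W=cloud(f);hsv=cv2.cvtColor(f['pixels'],cv2.COLOR_RGB2HSV)
m=(hsv[...,1]>110)&(hsv[...,0]<18)&(W[...,2]>.012)&(W[...,2]<.04)&(abs(W[...,1])<.15)
P=W[m]*1000;r=cv2.minAreaRect(P[:,:2].astype(np.float32));print(m.sum(),np.median(P[:,2]),r)
```

```text
1.9 [ 0.505  -0.0288  0.2536] 14.391750032497006 0.06837176298872785 [ 0.2327  0.629  -0.2359]
[[ 0.9687 -0.2377 -0.0719  0.4859]
 [ 0.2483  0.9233  0.2929  0.0458]
 [-0.0032 -0.3016  0.9534  0.3226]
 [ 0.      0.      0.      1.    ]]
2259 26.67628479063888 ((498.7911682128906, -12.743263244628906), (27.616222381591797, 89.16036224365234), 13.583738327026367)
```

View pics/w1.png

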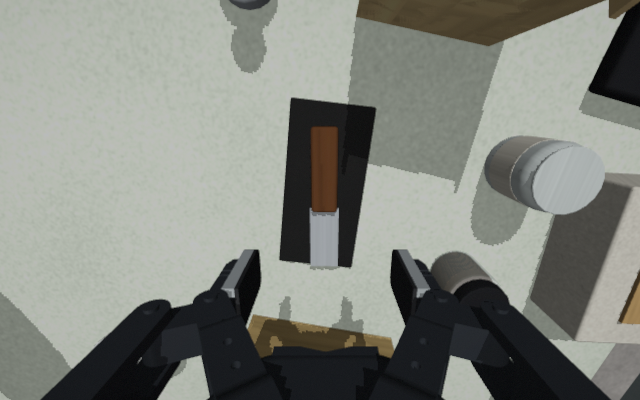

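Run:
```python
from h import *
go(.504,-.0315,.081,14)
```

```text
shift [-0.0021 -0.0025  0.1737] turn 0.4 rows 4
```

>>> jog_arm(
  commands=[
    [[-0.002,-0.0015,0.05],0.4],
    [[-0.002,-0.0015,0.1],0.4],
    [[-0.002,-0.0015,0.14],0.4],
    [[-0.002,-0.0015,0.16],0.4],
    [[-0.002,-0.0015,0.173],0.4],
    [[-0.002,-0.0015,0.173],0.4],
    [[-0.002,-0.0015,0.173],0.4],
  ],
)

```text
t: 2.65
ee_pos: [0.506, -0.0316, 0.0823]
tool_rot: [[-0.242, 0.97, 0.003], [0.97, 0.242, -0.0], [-0.001, 0.002, -1.0]]
contact_force: [0.6, 0.0, 0.8]
gripper_width: 0.0682
finger_force: 0.0
```

>>> jog_arm(
  commands=[
    [[0,0,0],0],
    [[0,0,0],0],
    [[0,0,0],0],
    [[0,0,0],0],
    [[0,0,0],0],
    [[0,0,0],0],
    [[0,0,0],0],
    [[0,0,0],0],
  ],
  fingers=-1,
  squeeze=110,
)

```text
t: 3.45
ee_pos: [0.5053, -0.0316, 0.0823]
tool_rot: [[-0.241, 0.97, 0.002], [0.97, 0.241, 0.0], [-0.0, 0.002, -1.0]]
contact_force: [-1.0, 1.3, 9.6]
gripper_width: 0.026
finger_force: 108.4
```

>>> jog_arm(
  commands=[
    [[0,0,-0.03],0],
    [[0,0,-0.08],0],
    [[0,0,-0.12],0],
    [[0,0,-0.12],0],
    [[0,0,-0.12],0],
  ],
)

```text
t: 3.95
ee_pos: [0.5052, -0.0314, 0.202]
tool_rot: [[-0.242, 0.97, 0.002], [0.97, 0.242, 0.0], [-0.0, 0.002, -1.0]]
contact_force: [0.1, -0.6, -1.2]
gripper_width: 0.0258
finger_force: 108.7
```

Run:
```python
from h import *
go(.5444,-.0817,.161,2.85)
```

```text
shift [-0.0583  0.0258  0.0411] turn 11.1 rows 2
```

>>> jog_arm(
  commands=[
    [[-0.058,0.026,0],11],
    [[-0.058,0.026,0],11],
    [[-0.058,0.026,0.02],11],
    [[-0.058,0.026,0.041],11],
    [[-0.058,0.026,0.041],11],
    [[-0.058,0.026,0.041],11],
  ],
)

```text
t: 4.55
ee_pos: [0.5433, -0.0818, 0.1589]
tool_rot: [[-0.051, 0.999, -0.003], [0.999, 0.051, 0.0], [0.0, -0.003, -1.0]]
contact_force: [-0.2, 0.2, -1.2]
gripper_width: 0.0256
finger_force: 108.7
```

Run:
```python
from h import *
np.set_printoptions(precision=4,suppress=True)
s=manip.state();print(s['t'],s['ee_pos'],yaw(s))
a=[]
for n in('scene','wrist','top'):
    f=save(n,n+'2');W=cloud(f);hsv=cv2.cvtColor(f['pixels'],cv2.COLOR_RGB2HSV)
    m=(hsv[...,1]<70)&(hsv[...,2]>70)&(W[...,2]>.085)&(W[...,2]<.106)&(abs(W[...,0]-.55)<.06)&(W[...,1]<-.08)&(W[...,1]>-.2)
    P=W[m]*1000
    if len(P)>10:r=cv2.minAreaRect(P[:,:2].astype(np.float32));print(n,len(P),np.percentile(P[:,2],[10,50,90]),P.min(0),r)
    m=(hsv[...,1]>90)&(hsv[...,0]<18)&(W[...,2]>.1)&(W[...,2]<.112)&(W[...,1]<-.17)&(W[...,1]>-.4)&(abs(W[...,0]-.555)<.11)
    P=W[m]*1000
    if len(P)>10:
        for x in(490,520,550,580,610):
            Q=P[abs(P[:,0]-x)<6]; print(x,np.percentile(Q[:,1],98) if len(Q) else None,np.median(Q[:,2]) if len(Q) else None)
f=load('scene2')['pixels'];w=load('wrist2')['pixels']
cv2.imwrite('pics/c2.png',np.hstack([cv2.resize(f[140:260,200:360],(640,480),interpolation=2)])[:,:,::-1])
```

```text
4.55 [ 0.5433 -0.0818  0.1589] 2.933408587722341
scene 300 [91.4517 93.9256 96.586 ] [ 526.3451 -176.7097   87.4448] ((544.9217529296875, -138.92498779296875), (34.12248992919922, 74.1273193359375), 4.109792709350586)
490 -213.64930651852237 105.96444058968407
520 -213.0796159827592 106.01298425378292
550 -209.83460110370484 105.8467420023938
580 -209.37315106690022 106.05565221301406
610 -206.9124941959388 105.78610386944743
wrist 1829 [93.838  94.5032 95.1457] [ 529.7473 -137.6017   92.4286] ((545.7445678710938, -120.66029357910156), (32.13075637817383, 33.97578048706055), 4.024596691131592)
top 305 [92.1927 95.1109 97.8293] [ 532.5741 -174.8488   88.4899] ((548.863525390625, -141.24200439453125), (32.73086929321289, 67.76919555664062), 2.2478010654449463)
490 -212.05502965060165 105.29009218150443
520 -210.82019539776996 105.54478809448553
550 -209.43686693554818 105.47637376859265
580 -208.28999956268174 105.60960522315254
610 -206.785719269184 105.60848182320814
```

View pics/c2.png

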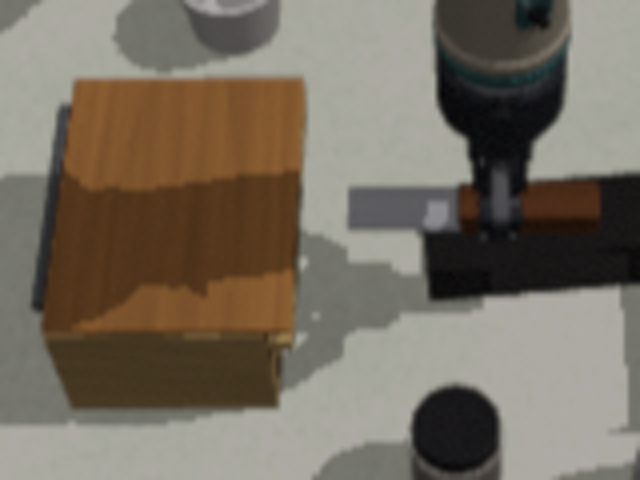

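>>> jog_arm(
  commands=[
    [[0,0,-0.0015],0],
    [[-0.015,0,-0.0015],0],
    [[-0.028,0,-0.0015],0],
    [[-0.036,0,-0.0015],0],
    [[-0.042,0,-0.0015],0],
    [[-0.042,0,-0.0015],0],
    [[-0.042,0,-0.0015],0],
  ],
)

```text
t: 5.4
ee_pos: [0.5461, -0.1235, 0.1613]
tool_rot: [[-0.051, 0.999, -0.0], [0.999, 0.051, 0.001], [0.001, -0.0, -1.0]]
contact_force: [0.5, -0.7, -1.1]
gripper_width: 0.0257
finger_force: 108.7
```

>>> jog_arm(
  commands=[
    [[0,0,-0.004],0],
    [[0,0,-0.008],0],
    [[0,0,-0.014],0],
    [[0,0,-0.02],0],
    [[-0.001,0,-0.025],0],
    [[-0.003,0,-0.03],0],
    [[-0.004,0,-0.034],0],
    [[-0.004,0,-0.034],0],
    [[-0.004,0,-0.034],0],
  ],
)

```text
t: 6.3
ee_pos: [0.5468, -0.1276, 0.1956]
tool_rot: [[-0.052, 0.999, 0.001], [0.999, 0.052, -0.0], [-0.0, 0.001, -1.0]]
contact_force: [-0.6, 1.4, -1.9]
gripper_width: 0.0256
finger_force: 108.6
```

Run:
```python
from h import *
np.set_printoptions(precision=4,suppress=True)
f=save('scene','s3');W=cloud(f)
for x in(500,600):
    m=(abs(W[...,0]*1000-x)<5)&(W[...,1]>-.37)&(W[...,1]<-.2)&(W[...,2]>.08);P=W[m];print(np.degrees(np.polyfit(P[:,1],P[:,2],1)[0]/1),P[:,2].max())
cv2.imwrite('pics/c3.png',cv2.resize(f['pixels'][120:260,200:360],(640,560))[:,:,::-1])
```

```text
7.891150721006968 0.1403574055618767
7.827089185753038 0.14110187179810285
```

View pics/c3.png

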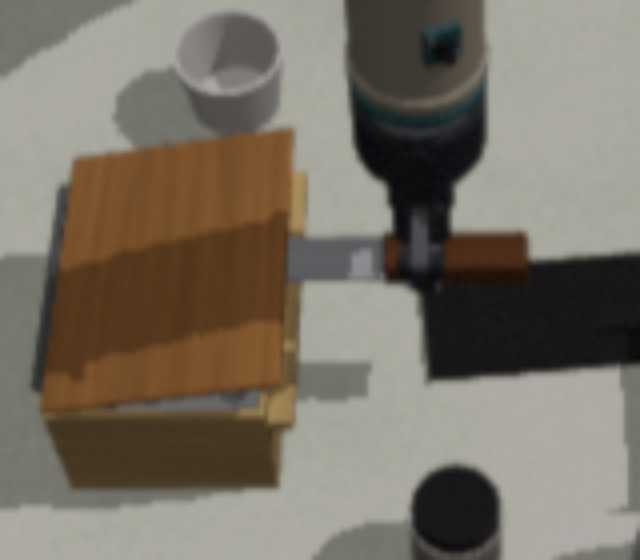

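>>> jog_arm(
  commands=[
    [[-0.004,0,-0.013],0],
    [[-0.008,0,-0.025],0],
    [[-0.014,0,-0.037],0],
    [[-0.021,0,-0.048],0],
    [[-0.029,0,-0.059],0],
    [[-0.038,0,-0.069],0],
    [[-0.048,0,-0.078],0],
    [[-0.059,0,-0.086],0],
    [[-0.071,0,-0.092],0],
    [[-0.083,0,-0.098],0],
    [[-0.096,0,-0.102],0],
    [[-0.109,0,-0.105],0],
    [[-0.118,0,-0.106],0],
    [[-0.124,0,-0.106],0],
    [[-0.124,0,-0.106],0],
    [[-0.124,0,-0.106],0],
    [[-0.124,0,-0.106],0],
  ],
)

```text
t: 8.05
ee_pos: [0.5529, -0.2513, 0.3012]
tool_rot: [[-0.052, 0.999, -0.0], [0.999, 0.052, -0.0], [-0.0, -0.0, -1.0]]
contact_force: [0.7, 0.5, -0.6]
gripper_width: 0.0259
finger_force: 109.1
```

Run:
```python
from h import *
np.set_printoptions(precision=4,suppress=True)
s=manip.state()
f=save('scene','s4');save('top','t4');W=cloud(f)
for x in(480,500,600):
    m=(abs(W[...,0]*1000-x)<5)&(W[...,1]>-.45)&(W[...,1]<-.2)&(W[...,2]>.12);P=W[m];print(len(P),P.min(0),P.max(0))
cv2.imwrite('pics/c4.png',cv2.resize(f['pixels'][60:260,180:420],(720,600))[:,:,::-1])
```

```text
32 [ 0.4752 -0.3595  0.1561] [ 0.4849 -0.3524  0.2515]
33 [ 0.4951 -0.3595  0.1226] [ 0.505  -0.3516  0.2513]
495 [ 0.595  -0.3551  0.1231] [ 0.605  -0.2253  0.6145]
```

View pics/c4.png

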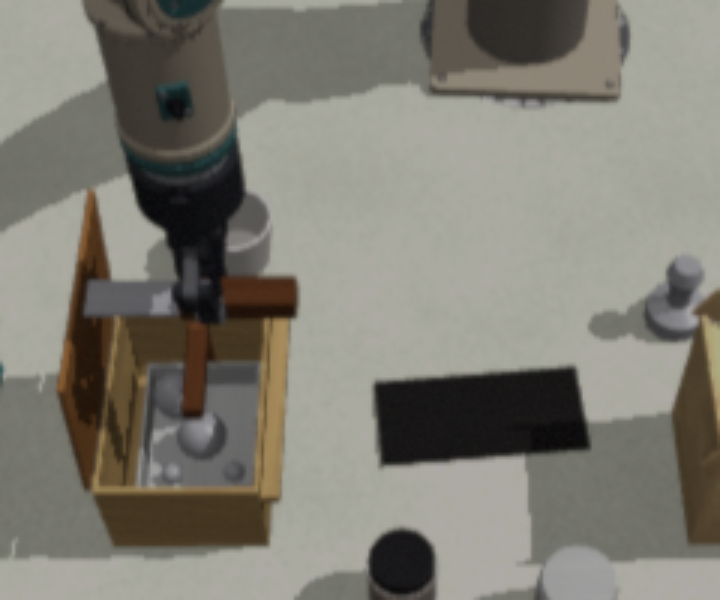

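Run:
```python
from h import *
go(.506,-.036,.0835,7.4)
```

```text
shift [ 0.2173 -0.0355  0.2178] turn -4.4 rows 7
```

>>> jog_arm(
  commands=[
    [[0.05,0,0],0],
    [[0.1,0,0],0],
    [[0.15,-0.02,0.03],-4.4],
    [[0.2,-0.035,0.06],-4.4],
    [[0.217,-0.0355,0.11],-4.4],
    [[0.217,-0.0355,0.16],-4.4],
    [[0.217,-0.0355,0.195],-4.4],
    [[0.217,-0.0355,0.208],-4.4],
    [[0.217,-0.0355,0.2165],-4.4],
    [[0.217,-0.0355,0.2175],-4.4],
    [[0.217,-0.0355,0.2175],-4.4],
    [[0.217,-0.0355,0.2175],-4.4],
  ],
)

```text
t: 9.35
ee_pos: [0.5072, -0.0368, 0.0852]
tool_rot: [[-0.128, 0.992, 0.003], [0.992, 0.128, -0.0], [-0.001, 0.003, -1.0]]
contact_force: [-0.4, -0.5, -0.8]
gripper_width: 0.0261
finger_force: 109.1
```

>>> jog_arm(
  commands=[
    [[0,0,0],0],
    [[0,0,0],0],
    [[0,0,0],0],
    [[0,0,0],0],
    [[0,0,0],0],
    [[0,0,-0.03],0],
    [[0,0,-0.08],0],
    [[0,0,-0.13],0],
    [[0,0,-0.18],0],
    [[0,0,-0.2],0],
    [[0,0,-0.2],0],
  ],
  fingers=0.3,
  squeeze=110,
)

```text
t: 10.45
ee_pos: [0.5078, -0.0368, 0.2871]
tool_rot: [[-0.128, 0.992, 0.007], [0.992, 0.128, 0.0], [-0.001, 0.007, -1.0]]
contact_force: [0.5, -0.2, -0.2]
gripper_width: 0.0556
finger_force: 0.0
```

Run:
```python
from h import *
np.set_printoptions(precision=4,suppress=True)
for n in('top','scene'):
    f=save(n,n+'5');W=cloud(f);hsv=cv2.cvtColor(f['pixels'],cv2.COLOR_RGB2HSV)
    br=(hsv[...,1]>90)&(hsv[...,0]<18)
    m=br&(W[...,2]>.012)&(W[...,2]<.04)&(abs(W[...,1]+.03)<.12)&(abs(W[...,0]-.5)<.08)
    P=W[m]*1000;print('knife',len(P),cv2.minAreaRect(P[:,:2].astype(np.float32)) if len(P)>5 else 0)
    # bar handle
    m=br&(W[...,2]>.085)&(W[...,2]<.103)&(W[...,1]<-.255)&(W[...,1]>-.33)&(W[...,0]>.46)&(W[...,0]<.65)
    P=W[m]*1000;print('bar',len(P),P[:,2].mean() if len(P) else 0,cv2.minAreaRect(P[:,:2].astype(np.float32)) if len(P)>5 else 0)
    print(cv2.boxPoints(cv2.minAreaRect(P[:,:2].astype(np.float32))).tolist() if len(P)>5 else 0)
cv2.imwrite('pics/c5.png',cv2.resize(load('top5')['pixels'][130:250,260:460],(800,480))[:,:,::-1])
go(.52,-.288,.28,2.9)
```

```text
knife 89 ((505.68084716796875, -27.55327606201172), (27.981517791748047, 62.66830825805664), 12.588465690612793)
bar 215 92.81143163120242 ((561.3277587890625, -285.360107421875), (167.34725952148438, 18.106477737426758), 1.3224613666534424)
[[477.4674987792969, -278.2403869628906], [477.8853454589844, -296.3420715332031], [645.18798828125, -292.4798278808594], [644.7701416015625, -274.3781433105469]]
knife 362 ((504.8664855957031, -17.374156951904297), (29.528871536254883, 88.5396728515625), 5.63506555557251)
bar 228 92.51996593239215 ((554.7470703125, -289.09124755859375), (188.20819091796875, 70.89779663085938), 2.521587371826172)
[[459.1744689941406, -257.8168640136719], [462.2937316894531, -328.6460266113281], [650.3197021484375, -320.3656311035156], [647.200439453125, -249.53646850585938]]
shift [-0.2515 -0.0183  0.0036] turn 4.5 rows 6
```

View pics/c5.png

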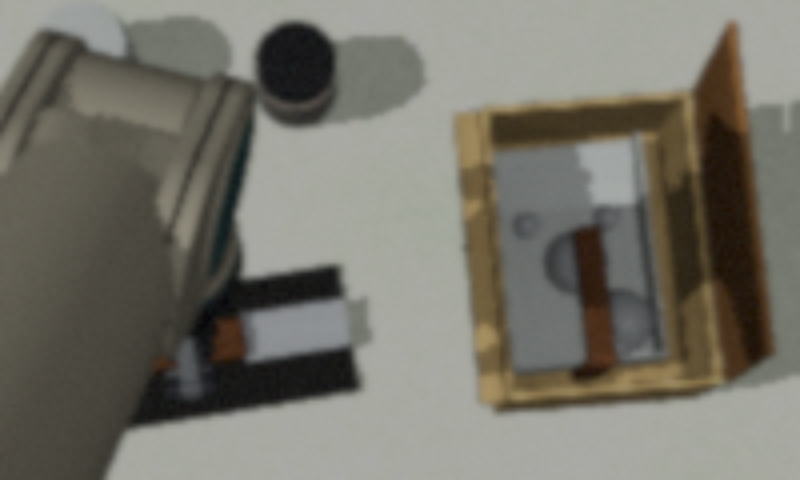

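>>> jog_arm(
  commands=[
    [[-0.05,0,0],2],
    [[-0.1,-0.005,0],4.5],
    [[-0.15,-0.01,0],4.5],
    [[-0.2,-0.015,0],4.5],
    [[-0.25,-0.018,0],4.5],
    [[-0.2515,-0.018,0],4.5],
    [[-0.2515,-0.018,0],4.5],
  ],
)

```text
t: 11.25
ee_pos: [0.519, -0.2896, 0.2815]
tool_rot: [[-0.046, 0.999, -0.004], [0.999, 0.046, 0.001], [0.002, -0.004, -1.0]]
contact_force: [0.6, 0.2, 0.4]
gripper_width: 0.0557
finger_force: 0.0
```

Run:
```python
from h import *
np.set_printoptions(precision=4,suppress=True)
f=save('wrist','w6');W=cloud(f);hsv=cv2.cvtColor(f['pixels'],cv2.COLOR_RGB2HSV)
for n in('w6','top5','scene5'):
    f=load(n);W=cloud(f);hsv=cv2.cvtColor(f['pixels'],cv2.COLOR_RGB2HSV)
    br=(hsv[...,1]>110)&(hsv[...,0]<14)
    m=br&(W[...,2]>.085)&(W[...,2]<.103)&(W[...,1]<-.26)&(W[...,1]>-.315)&(W[...,0]>.47)&(W[...,0]<.59)
    P=W[m]*1000;r=cv2.minAreaRect(P[:,:2].astype(np.float32));print(n,len(P),np.median(P[:,2]),r,cv2.boxPoints(r).tolist())
cv2.imwrite('pics/w6s.png',load('w6')['pixels'][:,:,::-1])
print(manip.state()['ee_pos'])
```

```text
w6 1875 92.63552939951836 ((520.958251953125, -287.7362976074219), (89.45584106445312, 17.61147117614746), 3.9383397102355957) [[475.7311706542969, -282.0234069824219], [476.9407653808594, -299.5932922363281], [566.185302734375, -293.4491882324219], [564.9757080078125, -275.8793029785156]]
top5 173 92.77238952043332 ((521.2261962890625, -286.5729675292969), (87.40554809570312, 15.292929649353027), 2.9826574325561523) [[477.18475341796875, -281.21087646484375], [477.98052978515625, -296.48309326171875], [565.2676391601562, -291.93505859375], [564.4718627929688, -276.662841796875]]
scene5 197 92.96428276676116 ((522.3513793945312, -286.6382141113281), (92.5670166015625, 18.271461486816406), 5.09287691116333) [[475.43963623046875, -281.64715576171875], [477.06158447265625, -299.84649658203125], [569.2631225585938, -291.6292724609375], [567.6411743164062, -273.429931640625]]
[ 0.5197 -0.2876  0.2817]
```

View pics/w6s.png

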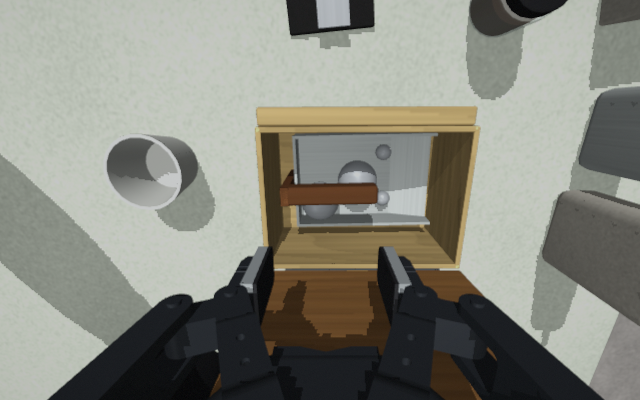

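Run:
```python
from h import *
go(.4915,-.2893,.148,-86.2)
```

```text
shift [-0.0008 -0.0278  0.1338] turn 89.0 rows 11
```

>>> jog_arm(
  commands=[
    [[0,-0.028,0],89],
    [[0,-0.028,0],89],
    [[0,-0.028,0],89],
    [[0,-0.028,0],89],
    [[0,-0.028,0],89],
    [[0,-0.028,0],89],
    [[0,-0.028,0],89],
    [[0,-0.028,0],89],
    [[0,-0.028,0],89],
    [[0,-0.028,0],89],
    [[0,-0.028,0],89],
    [[0,-0.028,0.04],89],
    [[0,-0.028,0.08],89],
    [[0,-0.028,0.115],89],
    [[0,-0.028,0.134],89],
    [[0,-0.028,0.134],89],
    [[0,-0.028,0.134],89],
  ],
  fingers=0.2,
)

```text
t: 13.0
ee_pos: [0.4928, -0.2883, 0.1497]
tool_rot: [[0.998, 0.069, -0.001], [0.069, -0.998, 0.001], [-0.001, -0.001, -1.0]]
contact_force: [0.3, 0.2, 0.7]
gripper_width: 0.0512
finger_force: 0.0
```

>>> jog_arm(
  commands=[
    [[0,0,0],0],
    [[0,0,0],0],
    [[0,0,0],0],
    [[0,0,0],0],
    [[0,0,0],0],
    [[0,0,0],0],
    [[0,0,0],0],
    [[0,0,0],0],
  ],
  fingers=-1,
  squeeze=20,
)

```text
t: 13.8
ee_pos: [0.4932, -0.2899, 0.1511]
tool_rot: [[0.998, 0.067, 0.002], [0.067, -0.998, -0.0], [0.002, 0.0, -1.0]]
contact_force: [0.3, 1.2, 6.3]
gripper_width: 0.0176
finger_force: 24.2
```

>>> jog_arm(
  commands=[
    [[0,0,-0.004],0],
    [[0,0,-0.008],0],
    [[0,0,-0.012],0],
    [[0,0,-0.012],0],
    [[0,0,-0.012],0],
    [[0,0,-0.012],0],
  ],
)

```text
t: 14.4
ee_pos: [0.4924, -0.2896, 0.1617]
tool_rot: [[0.998, 0.067, -0.0], [0.067, -0.998, 0.0], [-0.0, -0.0, -1.0]]
contact_force: [0.2, -0.1, -3.9]
gripper_width: 0.0176
finger_force: 22.9
```

```bash
cat > bar.py <<'E'
from h import *
import sys
np.set_printoptions(precision=4,suppress=True)
def meas(tag,box,zr):
  for n in('scene','top'):
    f=save(n,n+tag);W=cloud(f);hsv=cv2.cvtColor(f['pixels'],cv2.COLOR_RGB2HSV)
    m=(hsv[...,1]>110)&(hsv[...,0]<14)&(W[...,2]>zr[0])&(W[...,2]<zr[1])&(W[...,0]>box[0])&(W[...,0]<box[1])&(W[...,1]>box[2])&(W[...,1]<box[3])
    P=W[m]*1000
    if len(P)<8: print(n,'few',len(P));continue
    c=P.mean(0);U,S,V=np.linalg.svd(P-c);d=V[0]*np.sign(V[0][np.argmax(abs(V[0]))])
    # local fit of top edge
    t=(P-c)@d
    print(n,len(P),'mean',c,'dir',d,'pitch deg',np.degrees(np.arcsin(d[2])),'span',t.min(),t.max())
E
python3 - <<'E'
from bar import *
s=manip.state();print(s['ee_pos'],yaw(s),s['gripper_width'],s['contact_force'],s['torque'])
meas('7',(.47,.59,-.315,-.26),(.08,.14))
E
```

```text
[ 0.4924 -0.2896  0.1617] -86.14326754123556 0.01763145226310388 [ 0.199  -0.0768 -3.8736] [0.0585 0.1802 0.0022]
scene 200 mean [ 524.4137 -286.9186  103.5087] dir [ 0.9937  0.1032 -0.0444] pitch deg -2.5463692161745497 span -49.33621217379683 42.491346257083976
top few 0
```

>>> jog_arm(
  commands=[
    [[0,0,0],0],
    [[0,0,0],0],
    [[0,0,0],0],
  ],
  fingers=-0.7,
)

```text
t: 14.8
ee_pos: [0.4925, -0.2897, 0.1619]
tool_rot: [[0.998, 0.067, -0.0], [0.067, -0.998, 0.0], [-0.0, -0.0, -1.0]]
contact_force: [-0.6, 0.5, -2.6]
gripper_width: 0.017
finger_force: 22.9
```

>>> jog_arm(
  commands=[
    [[0,0,0],0],
    [[0,0,0],0],
    [[0,0,0],0],
  ],
  fingers=-0.64,
)

```text
t: 15.1
ee_pos: [0.4925, -0.2897, 0.1619]
tool_rot: [[0.998, 0.067, -0.0], [0.067, -0.998, 0.0], [-0.0, -0.0, -1.0]]
contact_force: [-0.9, -0.2, -2.7]
gripper_width: 0.0174
finger_force: 22.9
```

>>> jog_arm(
  commands=[
    [[0,0,0],0],
    [[0,0,0],0],
    [[0,0,0],0],
  ],
  fingers=-0.61,
)

```text
t: 15.4
ee_pos: [0.4926, -0.2897, 0.1619]
tool_rot: [[0.998, 0.067, -0.0], [0.067, -0.998, 0.0], [0.0, -0.0, -1.0]]
contact_force: [0.2, -0.9, -2.9]
gripper_width: 0.0181
finger_force: 22.9
```

>>> jog_arm(
  commands=[
    [[0,0,0],0],
    [[0,0,0],0],
    [[0,0,0],0],
  ],
  fingers=-0.59,
)

```text
t: 15.7
ee_pos: [0.4926, -0.2897, 0.1619]
tool_rot: [[0.998, 0.067, 0.0], [0.067, -0.998, 0.0], [0.0, -0.0, -1.0]]
contact_force: [-0.2, 0.5, -3.7]
gripper_width: 0.0176
finger_force: 16.4
```

>>> jog_arm(
  commands=[
    [[0,0,0],0],
    [[0,0,0],0],
    [[0,0,0],0],
  ],
  fingers=-0.58,
)

```text
t: 16.0
ee_pos: [0.4926, -0.2898, 0.162]
tool_rot: [[0.998, 0.067, 0.0], [0.067, -0.998, -0.0], [0.0, 0.0, -1.0]]
contact_force: [0.1, -0.2, -2.1]
gripper_width: 0.0183
finger_force: 1.9
```

>>> jog_arm(
  commands=[
    [[0,0,0],0],
    [[0,0,0],0],
    [[0,0,0],0],
  ],
  fingers=-0.57,
)

```text
t: 16.3
ee_pos: [0.4928, -0.2899, 0.1622]
tool_rot: [[0.998, 0.067, 0.001], [0.067, -0.998, -0.0], [0.001, 0.0, -1.0]]
contact_force: [0.7, -1.1, 0.9]
gripper_width: 0.0185
finger_force: 0.0
```

>>> jog_arm(
  commands=[
    [[0,0,0],0],
    [[0,0,0.008],0],
    [[0,0,0.016],0],
    [[0,0,0.021],0],
    [[0,0,0.021],0],
    [[0,0,0.021],0],
  ],
  fingers=-0.4,
)

```text
t: 16.9
ee_pos: [0.4924, -0.2898, 0.1406]
tool_rot: [[0.998, 0.067, -0.001], [0.067, -0.998, 0.0], [-0.001, -0.0, -1.0]]
contact_force: [-0.1, 0.3, 0.2]
gripper_width: 0.0253
finger_force: 0.0
```

Run:
```python
from bar import *
s=manip.state();print(s['ee_pos'],s['contact_force'])
meas('8',(.47,.59,-.315,-.26),(.08,.14))
f=save('wrist','w8');W=cloud(f);hsv=cv2.cvtColor(f['pixels'],cv2.COLOR_RGB2HSV)
cv2.imwrite('pics/w8.png',f['pixels'][:,:,::-1])
# refined grader from first views: back wall top, side wall inner faces
for n in('top0','scene0'):
    W=cloud(load(n));hsv=cv2.cvtColor(load(n)['pixels'],cv2.COLOR_RGB2HSV)
    wood=(hsv[...,1]>60)&(hsv[...,0]>8)&(hsv[...,0]<35)&(W[...,0]>.46)&(W[...,0]<.65)
    P=W[wood]*1000
    for y0,y1 in((150,165),(165,180),(180,195),(360,380),(400,420)):
        Q=P[(P[:,1]>y0)&(P[:,1]<y1)]; print(n,y0,'x range z>40',Q[Q[:,2]>55][:,0].min(),Q[Q[:,2]>55][:,0].max(),'zmed mid',np.median(Q[abs(Q[:,0]-556)<25][:,2]))
    Q=P[(abs(P[:,0]-558)<30)&(P[:,1]<160)]; print('back y min at z>150',Q[Q[:,2]>152][:,1].min(),Q[:,2].max())
```

```text
[ 0.4924 -0.2898  0.1406] [-0.0518  0.332   0.1566]
scene 202 mean [ 518.9101 -287.0299   92.5317] dir [ 0.9964  0.0824 -0.0212] pitch deg -1.2130599029562397 span -48.617538114898835 42.03688438704645
top few 0
top0 150 x range z>40 491.4242581614129 626.4215564101955 zmed mid 145.45006672276583
top0 165 x range z>40 490.77248802863403 624.7485206880085 zmed mid 141.9672957280842
top0 180 x range z>40 489.9488959166689 623.4527581079295 zmed mid 138.01085064809303
top0 360 x range z>40 479.0282754012395 612.5296028093123 zmed mid 34.48695587606609
top0 400 x range z>40 476.53829613575357 610.9784316242191 zmed mid 25.303324689155417
back y min at z>150 140.5985903308078 163.70042712917777
scene0 150 x range z>40 489.80621585973796 628.0282741171726 zmed mid 145.89221279513202
scene0 165 x range z>40 489.3239443382923 626.7988779701424 zmed mid 141.55199129302875
scene0 180 x range z>40 488.80445932897607 625.8893619313102 zmed mid 137.48812556709453
scene0 360 x range z>40 478.75082740674947 613.857376834168 zmed mid 34.23732990580497
scene0 400 x range z>40 471.9211724213982 612.2032056553079 zmed mid 24.346432653423513
back y min at z>150 138.83651650695 163.88064361712895
```

View pics/w8.png

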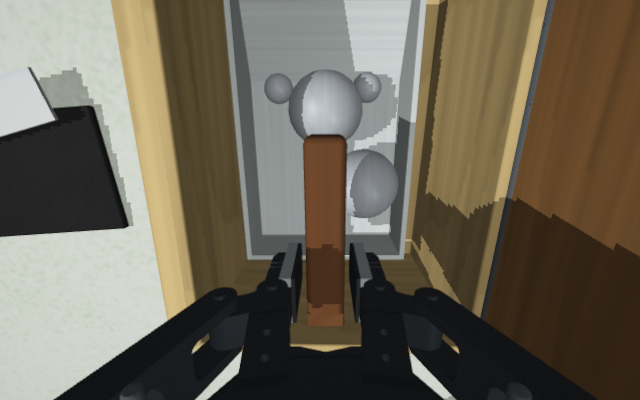

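>>> jog_arm(
  commands=[
    [[0,0,0],0],
    [[0,0,0],0],
    [[0,0,0],0],
    [[0,0,0],0],
    [[0,0,0],0],
    [[0,0,0],0],
  ],
  fingers=-1,
  squeeze=80,
)

```text
t: 17.65
ee_pos: [0.4927, -0.2899, 0.1414]
tool_rot: [[0.998, 0.067, 0.001], [0.067, -0.998, -0.0], [0.001, 0.0, -1.0]]
contact_force: [-0.6, 1.2, 5.4]
gripper_width: 0.0167
finger_force: 79.0
```

>>> jog_arm(
  commands=[
    [[0,0,-0.004],0],
    [[0,0,-0.01],0],
    [[0,0,-0.02],0],
    [[0,0,-0.032],0],
    [[0,0,-0.046],0],
    [[0,0,-0.06],0],
    [[0,0,-0.075],0],
    [[0,0,-0.09],0],
    [[0,0,-0.105],0],
    [[0,0,-0.12],0],
    [[0,0,-0.135],0],
    [[0,0,-0.15],0],
    [[0,0,-0.165],0],
    [[0,0,-0.175],0],
    [[0,0,-0.18],0],
    [[0,0,-0.18],0],
  ],
)

```text
t: 19.25
ee_pos: [0.4927, -0.2898, 0.3215]
tool_rot: [[0.998, 0.067, 0.001], [0.067, -0.998, -0.0], [0.001, 0.0, -1.0]]
contact_force: [0.3, 0.0, -3.5]
gripper_width: 0.0165
finger_force: 78.2
```

Run:
```python
from bar import *
s=manip.state();print(s['ee_pos'],s['contact_force'],s['torque'])
meas('9',(.46,.6,-.33,-.24),(.24,.3))
go(.5663,.033,.32,3.5)
```

```text
[ 0.4927 -0.2898  0.3215] [ 0.2769  0.0016 -3.4931] [-0.0081  0.2033 -0.014 ]
scene 246 mean [ 522.3966 -287.2587  272.3377] dir [ 0.9934  0.1066 -0.0435] pitch deg -2.4927976374350305 span -50.4578956527311 38.38247323167564
top few 0
shift [ 0.0955 -0.3167  0.0006] turn -89.6 rows 11
```

>>> jog_arm(
  commands=[
    [[0.002,-0.008,0],-1],
    [[0.006,-0.022,0],-4],
    [[0.011,-0.038,0],-9],
    [[0.016,-0.055,0],-14],
    [[0.022,-0.073,0],-20],
    [[0.027,-0.091,0],-26],
    [[0.033,-0.109,0],-32],
    [[0.038,-0.127,0],-37],
    [[0.044,-0.145,0],-43],
    [[0.049,-0.163,0],-48],
    [[0.054,-0.181,0],-53],
    [[0.06,-0.199,0],-58],
    [[0.065,-0.217,0],-63],
    [[0.071,-0.235,0],-68],
    [[0.076,-0.253,0],-73],
    [[0.081,-0.27,0],-78],
    [[0.086,-0.286,0],-82],
    [[0.091,-0.3,0],-86],
    [[0.094,-0.311,0],-88.6],
    [[0.0955,-0.317,0],-89.6],
  ],
)

```text
t: 21.35
ee_pos: [0.5665, 0.0348, 0.3207]
tool_rot: [[-0.064, 0.998, -0.0], [0.998, 0.064, 0.001], [0.001, -0.0, -1.0]]
contact_force: [-0.3, 0.5, -3.1]
gripper_width: 0.0164
finger_force: 78.3
```

>>> jog_arm(
  commands=[
    [[0,0,0],0],
    [[0,0,0],0],
    [[0,0,0],0],
    [[0,0,0],0],
  ],
)

```text
t: 21.75
ee_pos: [0.5664, 0.0321, 0.3209]
tool_rot: [[-0.059, 0.998, -0.0], [0.998, 0.059, -0.0], [-0.0, -0.0, -1.0]]
contact_force: [-0.2, 0.2, -3.2]
gripper_width: 0.0164
finger_force: 78.3
```

Run:
```python
from bar import *
s=manip.state();print(s['ee_pos'],yaw(s),s['contact_force'],s['torque'])
go(.5663,.033,.32,3.5)
f=save('wrist','w10');cv2.imwrite('pics/w10.png',f['pixels'][:,:,::-1])
f=save('scene','s10');save('top','t10')
W=cloud(f);hsv=cv2.cvtColor(f['pixels'],cv2.COLOR_RGB2HSV)
m=(hsv[...,1]<70)&(W[...,2]>.165)&(W[...,2]<.24)&(W[...,0]>.46)&(W[...,0]<.66)&(W[...,1]>-.02)&(W[...,1]<.24)
P=W[m]*1000;print(len(P),P.min(0),P.max(0));r=cv2.minAreaRect(P[:,:2].astype(np.float32));print(r)
```

```text
[0.5664 0.0321 0.3209] 3.3651171324105467 [-0.24    0.1761 -3.2239] [-0.1866  0.0831 -0.0318]
shift [ 0.0009 -0.0001  0.0009] turn -0.1 rows 1
2501 [488.3002   7.6727 165.0507] [623.7659 212.1102 235.5733]
((559.9609985351562, 108.39911651611328), (136.89210510253906, 201.41693115234375), 2.601252317428589)
```

View pics/w10.png

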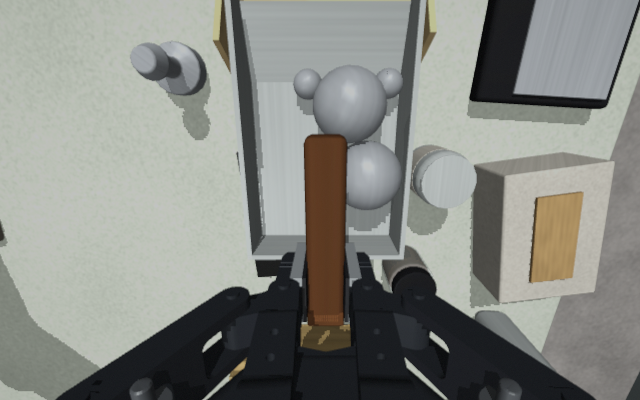

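>>> jog_arm(
  commands=[
    [[0,0,0.006],0],
    [[0,0,0.013],0],
    [[0,0,0.019],0],
    [[0,0,0.021],0],
    [[0,0,0.021],0],
  ],
  fingers=-1,
  squeeze=20,
)

```text
t: 22.4
ee_pos: [0.5663, 0.033, 0.2993]
tool_rot: [[-0.06, 0.998, -0.001], [0.998, 0.06, -0.0], [-0.0, -0.001, -1.0]]
contact_force: [0.2, 0.7, -3.3]
gripper_width: 0.0167
finger_force: 78.3
```

>>> jog_arm(
  commands=[
    [[0,0,0],0],
    [[0,0,0],0],
    [[0,0,0],0],
    [[0,0,0],0],
  ],
  fingers=-0.588,
)

```text
t: 22.8
ee_pos: [0.5666, 0.033, 0.3001]
tool_rot: [[-0.06, 0.998, 0.0], [0.998, 0.06, 0.0], [0.0, 0.0, -1.0]]
contact_force: [0.1, 0.4, -3.7]
gripper_width: 0.0178
finger_force: 18.4
```

>>> jog_arm(
  commands=[
    [[0,0,0],0],
    [[0,0,0],0],
    [[0,0,0],0],
    [[0,0,0],0],
  ],
  fingers=-0.585,
)

```text
t: 23.2
ee_pos: [0.5666, 0.033, 0.3]
tool_rot: [[-0.06, 0.998, 0.0], [0.998, 0.06, 0.0], [0.0, 0.0, -1.0]]
contact_force: [-0.2, -0.1, -2.4]
gripper_width: 0.0179
finger_force: 12.5
```

Run:
```python
from bar import *
s=manip.state();print(s['ee_pos'],s['finger_force'],s['contact_force'],s['torque'])
meas('11',(.52,.6,.0,.13),(.22,.34))
```

```text
[0.5666 0.033  0.3   ] 12.51887395977974 [-0.174  -0.0908 -2.3607] [-0.0721 -0.0306  0.0042]
scene 208 mean [568.6178  57.4395 247.5212] dir [-0.0831  0.9963  0.0233] pitch deg 1.3365973541014238 span -49.90102450245732 41.25175431252393
top 45 mean [564.5195  26.5667 248.1946] dir [-0.1136  0.9917  0.0601] pitch deg 3.4434753909192604 span -18.63239549486865 54.62616940964627
```

>>> jog_arm(
  commands=[
    [[0,0,0],0],
    [[0,0,0],0],
    [[0.002,0,-0.002],0],
    [[0.004,0,-0.005],0],
    [[0.006,0,-0.007],0],
    [[0.007,0,-0.009],0],
    [[0.007,0,-0.009],0],
  ],
  fingers=-0.583,
)

```text
t: 24.0
ee_pos: [0.5662, 0.0405, 0.3092]
tool_rot: [[-0.061, 0.998, 0.0], [0.998, 0.061, 0.0], [0.0, 0.0, -1.0]]
contact_force: [0.3, 0.4, -3.2]
gripper_width: 0.0177
finger_force: 8.5
```

Run:
```python
from bar import *
s=manip.state();print(s['ee_pos'],s['finger_force'],s['contact_force'],s['torque'])
meas('12',(.52,.6,.0,.15),(.20,.36))
```

```text
[0.5662 0.0405 0.3092] 8.523498773574829 [ 0.3016  0.4375 -3.2214] [-0.0018  0.0633  0.0122]
scene 227 mean [569.2075  56.6314 249.1453] dir [-0.0761  0.9848  0.156 ] pitch deg 8.977655935449434 span -53.339292468625594 49.89211251030782
top 79 mean [564.0387  33.6246 248.4464] dir [-0.1053  0.9208  0.3756] pitch deg 22.063456448974048 span -38.64561867016783 58.15528969696591
```

Run:
```python
from h import *
cv2.imwrite('pics/c12.png',cv2.resize(load('scene12')['pixels'][90:250,290:550],(780,480))[:,:,::-1])
```

```text
(no output)
```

View pics/c12.png

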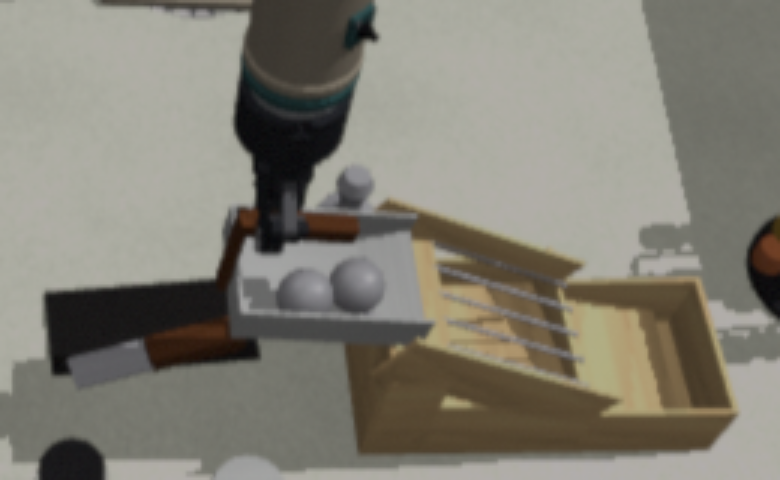

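```bash
cat > pitch.py <<'E'
from h import *
np.set_printoptions(precision=3,suppress=True)
def pitch(tag,fresh=True,ax=1,box=(.5,.63,-.05,.16),zr=(.2,.4)):
  n='scene'
  f=save(n,n+tag) if fresh else load(n+tag);W=cloud(f);hsv=cv2.cvtColor(f['pixels'],cv2.COLOR_RGB2HSV)
  b=(W[...,0]>box[0])&(W[...,0]<box[1])&(W[...,1]>box[2])&(W[...,1]<box[3])&(W[...,2]>zr[0])&(W[...,2]<zr[1])
  P=W[b&(hsv[...,1]>110)&(hsv[...,0]<14)]
  B=[];
  for y in np.arange(P[:,ax].min(),P[:,ax].max(),.004):
    Q=P[(P[:,ax]>=y)&(P[:,ax]<y+.004)]
    if len(Q)>2:B.append((y+.002,np.percentile(Q[:,2],85)))
  B=np.array(B);k=np.polyfit(B[:,0],B[:,1],1);k=np.polyfit(*B[abs(np.polyval(k,B[:,0])-B[:,1])<.004].T,1)
  print(tag,'bar pitch',round(np.degrees(np.arctan(k[0])),1),'ends',B[0],B[-1])
  # tray floor/walls grey
E
python3 - <<'E'
from pitch import *
for t in('10','11','12'):
    import os
    if t=='10': os.rename('pics/s10.npz','pics/scene10.npz')
    pitch(t,False)
E
```

```text
10 bar pitch -1.5 ends [0.011 0.271] [0.095 0.272]
11 bar pitch -2.0 ends [0.01  0.251] [0.098 0.25 ]
12 bar pitch -1.5 ends [0.012 0.227] [0.104 0.254]
```

```bash
cat >> pitch.py <<'E'
def rim(tag,z0=.15,y0=-.03,y1=.22):
  f=load('scene'+tag);W=cloud(f);hsv=cv2.cvtColor(f['pixels'],cv2.COLOR_RGB2HSV)
  g=(hsv[...,1]<60)&(W[...,2]>z0)&(W[...,2]<.34)&(W[...,1]>y0)&(W[...,1]<y1)&(W[...,0]>.595)&(W[...,0]<.64)
  P=W[g];B=[]
  for y in np.arange(y0,y1,.008):
    Q=P[(P[:,1]>=y)&(P[:,1]<y+.008)]
    if len(Q)>3:B.append((y+.004,Q[:,2].max(),Q[:,2].min()))
  B=np.array(B);k=np.polyfit(B[:,0],B[:,1],1);print(tag,'rim pitch',round(np.degrees(np.arctan(k[0])),1),B[0],B[len(B)//2],B[-1])
E
python3 - <<'E'
from pitch import *
for t in('10','11','12'): rim(t)
E
```

```text
10 rim pitch -38.9 [0.022 0.339 0.183] [0.094 0.223 0.182] [0.166 0.22  0.184]
11 rim pitch -37.7 [0.014 0.2   0.167] [0.094 0.199 0.16 ] [0.166 0.198 0.168]
12 rim pitch -39.3 [0.022 0.214 0.174] [0.102 0.204 0.165] [0.174 0.195 0.165]
```

```bash
sed -i 's/if len(Q)>3:B.append/if len(Q)>3 and Q[:,2].max()<.32:B.append/; s/print(tag,.rim pitch.*$/i=np.polyfit(B[:,0],B[:,1],1); j=abs(np.polyval(i,B[:,0])-B[:,1])<.006; i=np.polyfit(B[j,0],B[j,1],1); print(tag,"rim pitch",round(np.degrees(np.arctan(i[0])),1),B[0],B[len(B)\/\/2],B[-1],manip.state()["finger_force"])/' pitch.py; python3 -c "
from pitch import *
for t in('11','12'): rim(t)"
```

```text
11 rim pitch -5.3 [0.014 0.2   0.167] [0.11  0.197 0.159] [0.166 0.198 0.168] 8.573455810546875
12 rim pitch -10.1 [0.022 0.214 0.174] [0.118 0.201 0.161] [0.174 0.195 0.165] 8.573455810546875
```

>>> jog_arm(
  commands=[
    [[0.003,0,-0.003],0],
    [[0.006,0,-0.006],0],
    [[0.009,0,-0.009],0],
    [[0.013,0,-0.013],0],
    [[0.017,0,-0.016],0],
    [[0.017,0,-0.016],0],
  ],
)

```text
t: 24.7
ee_pos: [0.5653, 0.058, 0.3254]
tool_rot: [[-0.062, 0.998, 0.001], [0.998, 0.062, 0.001], [0.001, 0.001, -1.0]]
contact_force: [0.1, 0.1, -2.6]
gripper_width: 0.0178
finger_force: 8.4
```

```bash
python3 -c "
from pitch import *
save('scene','scene13');rim('13')"
```

```text
13 rim pitch -16.3 [0.022 0.21  0.194] [0.118 0.205 0.166] [0.174 0.191 0.168] 8.468163907527924
```

>>> jog_arm(
  commands=[
    [[0.003,0,-0.003],0],
    [[0.007,0,-0.005],0],
    [[0.01,0,-0.0075],0],
    [[0.013,0,-0.009],0],
    [[0.016,0,-0.011],0],
    [[0.019,0,-0.013],0],
    [[0.022,0,-0.0145],0],
    [[0.025,0,-0.016],0],
    [[0.028,0,-0.0175],0],
    [[0.03,0,-0.0185],0],
    [[0.03,0,-0.0185],0],
    [[0.03,0,-0.0185],0],
  ],
)

```text
t: 25.95
ee_pos: [0.5634, 0.0871, 0.3435]
tool_rot: [[-0.06, 0.998, 0.0], [0.998, 0.06, 0.0], [0.0, 0.0, -1.0]]
contact_force: [0.0, -0.1, -2.8]
gripper_width: 0.0178
finger_force: 8.5
```

```bash
python3 -c "
from pitch import *
f=save('scene','scene14');rim('14');t=save('top','top14')
s=manip.state();print(s['contact_force'],s['finger_force'])
cv2.imwrite('pics/c14.png',np.vstack([cv2.resize(f['pixels'][90:250,290:550],(600,370)),cv2.resize(t['pixels'][130:250,110:320],(600,230))])[:,:,::-1])"
```

```text
14 rim pitch -30.2 [0.038 0.234 0.22 ] [0.134 0.211 0.169] [0.198 0.171 0.162] 8.486065417528152
[ 0.035  0.044 -0.893] 8.537614792585373
```

View pics/c14.png

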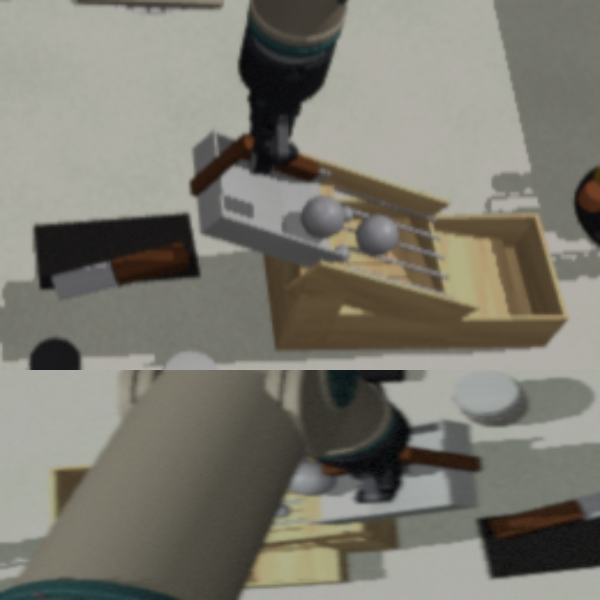

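>>> jog_arm(
  commands=[
    [[0,0,0],0],
    [[0,0,0],0],
    [[0,0,0],0],
    [[0.003,0,-0.001],0],
    [[0.006,0,-0.002],0],
    [[0.009,0,-0.003],0],
    [[0.012,0,-0.005],0],
    [[0.015,0,-0.006],0],
    [[0.018,0,-0.007],0],
    [[0.02,0,-0.008],0],
    [[0.02,0,-0.008],0],
    [[0.02,0,-0.008],0],
    [[0.02,0,-0.008],0],
    [[0.02,0,-0.008],0],
  ],
)

```text
t: 27.45
ee_pos: [0.5621, 0.1066, 0.3514]
tool_rot: [[-0.06, 0.998, -0.0], [0.998, 0.06, -0.0], [-0.0, -0.0, -1.0]]
contact_force: [-0.3, 0.3, -1.7]
gripper_width: 0.0178
finger_force: 8.5
```

```bash
python3 -c "
from pitch import *
f=save('scene','scene15');rim('15')
w=save('wrist','wrist15')
s=manip.state();print(s['contact_force'],s['finger_force'])
cv2.imwrite('pics/c15.png',np.vstack([cv2.resize(f['pixels'][90:250,330:550],(560,400)),cv2.resize(w['pixels'][0:200],(560,200))])[:,:,::-1])"
```

```text
15 rim pitch -29.3 [0.054 0.237 0.229] [0.15  0.22  0.177] [0.206 0.182 0.166] 8.52653592824936
[-0.387  0.209 -1.89 ] 8.526781350374222
```

View pics/c15.png

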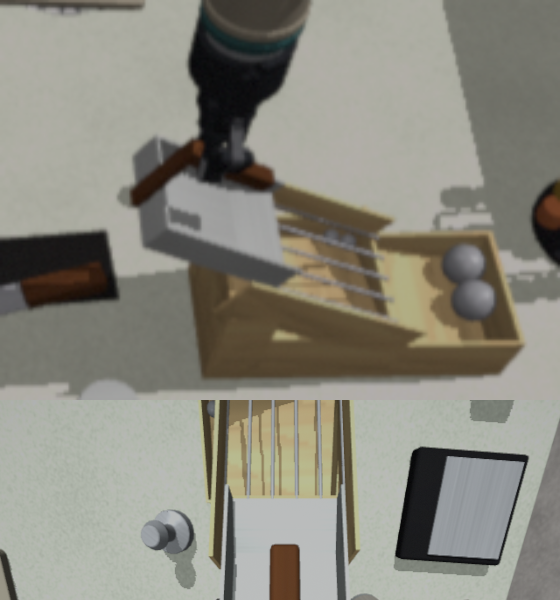

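>>> jog_arm(
  commands=[
    [[-0.008,0,0.003],0],
    [[-0.015,0,0.006],0],
    [[-0.02,0,0.008],0],
    [[-0.03,0,0.012],0],
    [[-0.035,0,0.0155],0],
    [[-0.041,0,0.019],0],
    [[-0.046,0,0.023],0],
    [[-0.051,0,0.0265],0],
    [[-0.056,0,0.031],0],
    [[-0.06,0,0.035],0],
    [[-0.064,0,0.039],0],
    [[-0.068,0,0.0435],0],
    [[-0.072,0,0.048],0],
    [[-0.075,0,0.0515],0],
    [[-0.075,0,0.0515],0],
  ],
)

```text
t: 29.05
ee_pos: [0.5664, 0.0317, 0.2993]
tool_rot: [[-0.06, 0.998, -0.001], [0.998, 0.06, -0.0], [-0.0, -0.001, -1.0]]
contact_force: [0.5, -0.6, -1.6]
gripper_width: 0.0179
finger_force: 8.1
```

```bash
python3 -c "
from pitch import *
f=save('scene','scene16');rim('16');pitch('16',False)
s=manip.state();print(s['ee_pos'],s['contact_force'],s['torque'],s['finger_force'])
W=cloud(f);hsv=cv2.cvtColor(f['pixels'],cv2.COLOR_RGB2HSV)
g=(hsv[...,1]<60)&(W[...,2]>.15)&(W[...,2]<.26)&(W[...,0]>.5)&(W[...,0]<.63)&(W[...,1]>-.03)&(W[...,1]<.22)
P=W[g]
for y in np.arange(-.02,.22,.02):
    Q=P[abs(P[:,1]-y)<.006]
    if len(Q)>3: print(round(y,3),len(Q),Q[:,2].max(),Q[Q[:,0]>.6][:,2].max() if (Q[:,0]>.6).any() else 0)
"
```

```text
16 rim pitch -0.5 [0.014 0.199 0.169] [0.11  0.197 0.16 ] [0.166 0.197 0.167] 8.0252905189991
16 bar pitch -0.3 ends [0.01  0.249] [0.098 0.249]
[0.566 0.032 0.3  ] [-0.294  1.317 -0.856] [-0.059 -0.034 -0.02 ] 8.0252905189991
0.02 156 0.2571633589519815 0.19852656506388788
0.04 154 0.24995770163031839 0.1971997231162549
0.06 164 0.2504326851563631 0.19563089542997059
0.08 173 0.24867836403913413 0.19542672164499175
0.1 177 0.24757779176440597 0.19736001561294014
0.12 225 0.19770771883176896 0.19700973821513168
0.14 242 0.19910023158446222 0.19695213712263715
0.16 219 0.1972131213139724 0.1972131213139724
0.2 4 0.1731927326404762 0.1731927326404762
```

>>> jog_arm(
  commands=[
    [[0,0,0],0],
    [[0,0,0],0],
    [[0,0,0],0],
    [[0,0,0],0],
    [[0,0,-0.01],0],
    [[-0.005,0,-0.025],0],
    [[-0.01,0,-0.03],0],
    [[-0.01,0,-0.03],0],
    [[-0.01,0,-0.03],0],
  ],
  fingers=-1,
  squeeze=80,
)

```text
t: 30.0
ee_pos: [0.567, 0.022, 0.3298]
tool_rot: [[-0.06, 0.998, -0.0], [0.998, 0.06, 0.0], [0.0, -0.0, -1.0]]
contact_force: [-0.5, -0.3, -1.9]
gripper_width: 0.0165
finger_force: 78.9
```

```bash
python3 -c "
from pitch import *
np.set_printoptions(precision=4,suppress=True)
go(.4985,-.2894,.33,-86.15)
from bar import meas
meas('17',(.52,.6,-.03,.13),(.25,.34))
s=manip.state();print(s['torque'],s['contact_force'])
f=load('scene17');W=cloud(f);hsv=cv2.cvtColor(f['pixels'],cv2.COLOR_RGB2HSV)
# balls: low saturation in grader region
o=np.array([.551,.290]);a=np.radians(93.5);X=np.array([np.cos(a),np.sin(a)]);Y=np.array([-X[1],X[0]])
for n in('scene17','top17'):
    f=load(n);W=cloud(f);hsv=cv2.cvtColor(f['pixels'],cv2.COLOR_RGB2HSV)
    gx=(W[...,:2]-o)@X;gy=(W[...,:2]-o)@Y
    m=((hsv[...,1]<70)&(gx>-.16)&(gx<.16)&(gy>-.07)&(gy<.115)&(W[...,2]>.0)&(W[...,2]<.2)).astype(np.uint8)
    k,l,st,c=cv2.connectedComponentsWithStats(m)
    for i in range(1,k):
        if st[i,4]>=4: q=l==i;print(n,c[i].round(),st[i,4],'g',np.median(gx[q]).round(3),np.median(gy[q]).round(3),'z',np.median(W[q][:,2]).round(3),W[q][:,2].max().round(3))
"
```

```text
shift [-0.3067 -0.087  -0.0003] turn 89.6 rows 11
scene 191 mean [569.9479  47.9775 275.6978] dir [-0.0732  0.9965  0.0397] pitch deg 2.2775037893598005 span -50.24073105805126 39.84806283456555
top 43 mean [565.4784  10.3272 274.6065] dir [-0.1272  0.9876  0.0916] pitch deg 5.252886046486497 span -13.099127406576438 56.82218348547574
[-0.1408  0.0007  0.0168] [ 0.0381 -0.218  -2.1038]
scene17 [439. 162.] 40 g -0.089 0.067 z 0.167 0.187
scene17 [417. 173.] 90 g -0.155 0.014 z 0.198 0.2
scene17 [469. 172.] 47 g -0.003 0.067 z 0.122 0.142
scene17 [462. 182.] 342 g 0.003 0.066 z 0.07 0.137
scene17 [460. 194.] 113 g -0.013 0.015 z 0.084 0.136
scene17 [514. 202.] 465 g 0.125 0.012 z 0.057 0.07
scene17 [473. 207.] 391 g 0.024 -0.011 z 0.043 0.179
scene17 [420. 197.] 49 g -0.149 -0.048 z 0.191 0.2
scene17 [401. 199.] 5 g -0.157 0.061 z 0.001 0.002
scene17 [403. 203.] 5 g -0.152 0.048 z 0.002 0.003
scene17 [403. 209.] 9 g -0.154 0.029 z 0.002 0.003
scene17 [533. 216.] 8 g 0.157 -0.037 z 0.07 0.073
scene17 [405. 216.] 6 g -0.151 0.006 z 0.002 0.003
scene17 [404. 221.] 5 g -0.156 -0.009 z 0.00
[... 404 characters left out ...]
 z 0.038 0.1
top17 [141. 213.] 474 g 0.128 0.016 z 0.058 0.072
top17 [249. 212.] 38 g -0.149 0.035 z 0.002 0.032
top17 [128. 222.] 4 g 0.158 0.042 z 0.07 0.071
top17 [252. 222.] 5 g -0.156 0.064 z 0.001 0.007
top17 [248. 225.] 22 g -0.146 0.07 z 0.003 0.018
top17 [141. 236.] 88 g 0.15 0.074 z 0.003 0.074
top17 [240. 231.] 30 g -0.122 0.084 z 0.001 0.008
top17 [244. 232.] 8 g -0.134 0.091 z 0.002 0.005
top17 [253. 232.] 12 g -0.157 0.092 z 0.002 0.006
top17 [242. 236.] 4 g -0.125 0.098 z 0.001 0.002
top17 [248. 237.] 13 g -0.143 0.101 z 0.001 0.004
top17 [253. 237.] 5 g -0.156 0.105 z 0.002 0.003
top17 [235. 241.] 8 g -0.106 0.112 z 0.003 0.006
top17 [243. 240.] 7 g -0.128 0.111 z 0.002 0.003
```

>>> jog_arm(
  commands=[
    [[-0.01,-0.003,0],8],
    [[-0.03,-0.009,0],16],
    [[-0.055,-0.016,0],24],
    [[-0.08,-0.023,0],32],
    [[-0.105,-0.03,0],40],
    [[-0.13,-0.037,0],48],
    [[-0.155,-0.044,0],56],
    [[-0.18,-0.051,0],64],
    [[-0.205,-0.058,0],72],
    [[-0.23,-0.065,0],80],
    [[-0.255,-0.072,0],86],
    [[-0.28,-0.08,0],89.6],
    [[-0.3,-0.085,0],89.6],
    [[-0.307,-0.087,0],89.6],
    [[-0.307,-0.087,0],89.6],
    [[-0.307,-0.087,0],89.6],
    [[-0.307,-0.087,0],89.6],
  ],
)

```text
t: 31.8
ee_pos: [0.4995, -0.2881, 0.3296]
tool_rot: [[0.998, 0.069, -0.0], [0.069, -0.998, 0.001], [-0.0, -0.001, -1.0]]
contact_force: [-0.5, -0.4, -1.9]
gripper_width: 0.0161
finger_force: 78.8
```

Run:
```python
from bar import *
s=manip.state();print(s['ee_pos'],yaw(s))
go(.4985,-.2894,.147,-86.15)
for n in('scene18','top18'):
    f=save(n[:-2],n);W=cloud(f);hsv=cv2.cvtColor(f['pixels'],cv2.COLOR_RGB2HSV)
    m=(hsv[...,1]<70)&(W[...,2]>.19)&(W[...,2]<.25)&(W[...,0]>.45)&(W[...,0]<.68)&(W[...,1]>-.349)&(W[...,1]<-.22)
    P=W[m]*1000;print(n,len(P),P.min(0),P.max(0));r=cv2.minAreaRect(P[:,:2].astype(np.float32));print(r)
    m=(hsv[...,1]>110)&(hsv[...,0]<14)&(W[...,2]>.26)&(W[...,2]<.3)&(W[...,0]>.45)&(W[...,0]<.62)&(W[...,1]>-.34)&(W[...,1]<-.25)
    P=W[m]*1000;print('bar',len(P),P.min(0),P.max(0))
    m=(hsv[...,1]>70)&(W[...,2]>.094)&(W[...,2]<.103)&(W[...,0]>.43)&(W[...,0]<.68)&(W[...,1]>-.37)&(W[...,1]<-.19)
    P=W[m]*1000;r=cv2.minAreaRect(P[:,:2].astype(np.float32));print('case rim',len(P),r)
```

```text
[ 0.4995 -0.2881  0.3296] -86.01955753562298
shift [-0.0011  0.0015  0.1826] turn 0.1 rows 4
scene18 2504 [ 472.1457 -339.5113  190.0025] [ 638.5835 -227.2372  229.7224]
((554.0342407226562, -283.92742919921875), (163.03443908691406, 102.98690795898438), 3.9290788173675537)
bar 247 [ 480.1733 -296.9862  265.9081] [ 567.0484 -274.8744  283.1133]
case rim 356 ((554.5938720703125, -284.8626708984375), (191.6020050048828, 147.9237060546875), 1.7114722728729248)
top18 445 [ 583.4984 -313.8187  190.261 ] [ 638.1721 -226.2029  228.9888]
((611.0269165039062, -271.5322265625), (48.71505355834961, 88.2894287109375), 4.334129810333252)Traceback (most recent call last):
  File "<stdin>", line 9, in <module>
    return umr_minimum(a, axis, None, out, keepdims, initial, where)
ValueError: zero-size array to reduction operation minimum which has no identity
```

>>> jog_arm(
  commands=[
    [[0,0.004,0.02],0],
    [[0,0.004,0.05],0],
    [[0,0.004,0.08],0],
    [[0,0.004,0.11],0],
    [[0,0.004,0.135],0],
    [[0,0.004,0.155],0],
    [[0,0.004,0.17],0],
    [[0,0.004,0.18],0],
    [[0,0.004,0.183],0],
    [[0,0.004,0.183],0],
  ],
)

```text
t: 32.9
ee_pos: [0.4993, -0.2938, 0.147]
tool_rot: [[0.998, 0.067, 0.0], [0.067, -0.998, -0.0], [0.0, 0.0, -1.0]]
contact_force: [-0.4, -0.2, -0.9]
gripper_width: 0.0164
finger_force: 78.8
```

>>> jog_arm(
  commands=[
    [[0,0,0.001],0],
    [[0,0,0.001],0],
    [[0,0,0.001],0],
    [[0,0,0.001],0],
    [[0,0,0.001],0],
    [[0,0,-0.02],0],
    [[0,0,-0.05],0],
    [[0,0,-0.1],0],
    [[0,0,-0.15],0],
    [[0,0,-0.19],0],
    [[0,0,-0.19],0],
  ],
  fingers=-0.4,
)

```text
t: 34.0
ee_pos: [0.5005, -0.2961, 0.3427]
tool_rot: [[0.998, 0.067, 0.009], [0.067, -0.998, -0.006], [0.009, 0.006, -1.0]]
contact_force: [0.0, -0.6, -0.6]
gripper_width: 0.0253
finger_force: 0.0
```

Run:
```python
from bar import *
s=manip.state();print(s['ee_pos'],yaw(s),s['qpos'])
f=save('wrist','w19');g=save('scene','s19')
for f in(f,g):
    W=cloud(f);hsv=cv2.cvtColor(f['pixels'],cv2.COLOR_RGB2HSV)
    m=(hsv[...,1]>110)&(hsv[...,0]<14)&(W[...,2]>.085)&(W[...,2]<.11)&(W[...,1]<-.26)&(W[...,1]>-.315)&(W[...,0]>.46)&(W[...,0]<.59)
    P=W[m]*1000;r=cv2.minAreaRect(P[:,:2].astype(np.float32));print(len(P),np.percentile(P[:,2],[5,50,95]),r)
    Q=P[P[:,2]>85];print(np.degrees(np.arctan(np.polyfit(Q[:,0],Q[:,2],1)[0])))
    m=(W[...,2]>.16)&(W[...,2]<.26)&(W[...,1]<-.33)&(W[...,1]>-.42)&(W[...,0]>.46)&(W[...,0]<.65)&(hsv[...,0]<20)&(hsv[...,1]>90)
    P=W[m]*1000;print('cover',len(P),P.min(0) if len(P) else 0,P.max(0) if len(P) else 0)
```

```text
[ 0.5005 -0.2961  0.3427] -86.15813975094656 [ -2.879   36.1032  51.6067  96.8074 -31.6205  62.1202 -27.7297]
1195 [91.3486 92.694  93.9102] ((520.38037109375, -293.0135192871094), (89.2647933959961, 16.095701217651367), 3.820712089538574)
-0.0269925597762157
cover 13420 [ 464.0331 -366.2637  160.0017] [ 649.9855 -352.531   252.263 ]
200 [88.1896 92.7238 97.0822] ((520.0239868164062, -291.54150390625), (91.88086700439453, 17.8563175201416), 5.339519023895264)
-0.25471361512041457
cover 834 [ 467.0231 -366.0834  160.3508] [ 649.9166 -351.676   254.2972]
```

>>> jog_arm(
  commands=[
    [[0,0,-0.015],0],
    [[0,0,-0.025],0],
    [[0.02,0.04,-0.025],0],
    [[0.04,0.08,-0.025],0],
    [[0.046,0.122,-0.025],0],
    [[0.046,0.122,-0.025],0],
    [[0.046,0.122,0.02],0],
    [[0.046,0.122,0.058],0],
    [[0.046,0.122,0.058],0],
    [[0.046,0.122,0.058],0],
  ],
  fingers=-1,
  squeeze=80,
)

```text
t: 35.1
ee_pos: [0.5531, -0.412, 0.2786]
tool_rot: [[0.998, 0.067, -0.002], [0.067, -0.998, 0.001], [-0.002, -0.001, -1.0]]
contact_force: [0.2, 0.2, 1.0]
gripper_width: 0.0002
finger_force: 0.0
```

>>> jog_arm(
  commands=[
    [[0,-0.01,0],0],
    [[0,-0.025,0],0],
    [[0,-0.04,0],0],
    [[0,-0.055,0],0],
    [[0,-0.07,0],0],
    [[0,-0.082,0],0],
    [[0,-0.092,0],0],
    [[0,-0.103,0.008],0],
    [[0,-0.113,0.015],0],
    [[0,-0.12,0.022],0],
    [[0,-0.127,0.029],0],
    [[0,-0.133,0.037],0],
    [[0,-0.138,0.045],0],
    [[0,-0.142,0.054],0],
    [[0,-0.146,0.063],0],
    [[0,-0.149,0.073],0],
    [[0,-0.151,0.082],0],
    [[0,-0.152,0.09],0],
    [[0,-0.153,0.096],0],
    [[0,-0.153,0.098],0],
  ],
)

```text
t: 37.1
ee_pos: [0.5426, -0.2596, 0.18]
tool_rot: [[0.998, 0.067, -0.001], [0.067, -0.998, 0.0], [-0.001, -0.0, -1.0]]
contact_force: [0.6, 1.6, 1.2]
gripper_width: 0.0002
finger_force: 0.4
```

Run:
```python
from bar import *
s=manip.state();print(s['ee_pos'],s['contact_force'])
f=save('scene','s20');W=cloud(f);hsv=cv2.cvtColor(f['pixels'],cv2.COLOR_RGB2HSV)
m=(hsv[...,1]>90)&(hsv[...,0]<18)&(W[...,1]<-.2)&(W[...,1]>-.37)&(W[...,0]>.46)&(W[...,0]<.65)&(W[...,2]>.09)&(W[...,2]<.2)
P=W[m];A=np.c_[P[:,:2],np.ones(len(P))];c=np.linalg.lstsq(A,P[:,2],rcond=None)[0];print(len(P),c,P[:,2].max())
```

```text
[ 0.5426 -0.2596  0.18  ] [0.5589 1.5559 1.2145]
2943 [-0.0357  0.0234  0.135 ] 0.1997352412369533
```

>>> jog_arm(
  commands=[
    [[0,0,0.002],0],
    [[0,0,0.004],0],
    [[0,0,0.005],0],
    [[0,0,0.005],0],
    [[0,0,0.005],0],
  ],
)

```text
t: 37.65
ee_pos: [0.5428, -0.2602, 0.179]
tool_rot: [[0.998, 0.067, 0.002], [0.067, -0.998, 0.001], [0.002, -0.001, -1.0]]
contact_force: [-4.5, 4.7, 21.7]
gripper_width: -0.0001
finger_force: 10.7
```

>>> jog_arm(
  commands=[
    [[0,0,-0.02],0],
    [[0,0,-0.07],0],
    [[0,0,-0.12],0],
    [[0,0,-0.15],0],
    [[0,0,-0.15],0],
  ],
)

```text
t: 38.15
ee_pos: [0.5442, -0.2619, 0.331]
tool_rot: [[0.998, 0.067, 0.008], [0.067, -0.998, -0.005], [0.008, 0.005, -1.0]]
contact_force: [-0.9, 0.3, -0.9]
gripper_width: 0.0
finger_force: 0.0
```

Run:
```python
from bar import *
s=manip.state();print(s['t'],s['ee_pos'],s['contact_force'])
o=np.array([.551,.290]);a=np.radians(93.5);X=np.array([np.cos(a),np.sin(a)]);Y=np.array([-X[1],X[0]])
D=load('scene0')['pixels'].astype(int)
for n in('scene21','top21'):
    f=save(n[:-2],n);W=cloud(f);hsv=cv2.cvtColor(f['pixels'],cv2.COLOR_RGB2HSV)
    m=(hsv[...,1]>90)&(hsv[...,0]<18)&(W[...,1]<-.205)&(W[...,1]>-.355)&(W[...,0]>.47)&(W[...,0]<.64)&(W[...,2]>.09)&(W[...,2]<.13)
    P=W[m];A=np.c_[P[:,:2],np.ones(len(P))]
    if len(P)>50:c=np.linalg.lstsq(A,P[:,2],rcond=None)[0];print('cover',len(P),c[:2],np.percentile(P[:,2],[2,50,98]))
    m=(hsv[...,1]>90)&(hsv[...,0]<18)&(W[...,2]>.012)&(W[...,2]<.04)&(abs(W[...,1]+.03)<.15)&(abs(W[...,0]-.5)<.12)
    P=W[m]*1000;r=cv2.minAreaRect(P[:,:2].astype(np.float32));print('knife',len(P),P[:,2].max(),r)
    # balls: difference from the first view, unchanged camera, inside the grader
    f0=load(n[:-2]+'0');d=np.abs(f['depth']-f0['depth']);dc=np.abs(f['pixels'].astype(int)-f0['pixels']).sum(2)
    gx=(W[...,:2]-o)@X;gy=(W[...,:2]-o)@Y
    mm=((d>.005)&(f['depth']>0)&(gx>-.17)&(gx<.17)&(gy>-.075)&(gy<.12)&(W[...,2]<.2)).astype(np.uint8)
    k,l,st,c=cv2.connectedComponentsWithStats(mm)
    for i in range(1,k):
        if st[i,4]>=6: q=l==i;print(n,c[i].round(),st[i,4],'g',gx[q].mean().round(3),gy[q].mean().round(3),'z',np.median(W[q][:,2]).round(3),W[q][:,2].max().round(3))
    for nm,(u,v) in dict(jar=(333,148),tin=(281,144),cup=(408,280),tamper=(245,262)).items():
        if n=='top21': print(nm,dc[v-18:v+18,u-18:u+18].mean().round(1))
```

```text
38.15 [ 0.5442 -0.2619  0.331 ] [-0.9368  0.3255 -0.875 ]
cover 3364 [-0.0004 -0.0005] [0.1019 0.1058 0.1098]
knife 367 33.14560960822743 ((530.515869140625, 0.9604530334472656), (30.802759170532227, 88.89946746826172), 18.829313278198242)
scene21 [450. 168.] 7 g -0.053 0.067 z 0.139 0.147
scene21 [429. 170.] 6 g -0.107 0.062 z 0.137 0.142
scene21 [446. 173.] 6 g -0.057 0.072 z 0.122 0.131
scene21 [456. 178.] 9 g -0.019 0.08 z 0.096 0.111
scene21 [463. 184.] 61 g 0.015 0.092 z 0.02 0.096
scene21 [440. 182.] 7 g -0.048 0.099 z 0.013 0.121
scene21 [513. 202.] 487 g 0.126 0.016 z 0.056 0.072
scene21 [404. 186.] 8 g -0.144 0.105 z -0.002 0.001
scene21 [479. 186.] 6 g 0.045 0.067 z 0.054 0.062
scene21 [410. 190.] 10 g -0.149 0.04 z 0.08 0.105
scene21 [443. 192.] 6 g -0.039 0.076 z 0.01 0.017
scene21 [401. 195.] 7 g -0.156 0.077 z -0.0 0.003
scene21 [413. 201.] 7 g -0.149 -0.009 z 0.103 0.128
scene21 [440. 200.] 9 g -0.067 0.024 z 0.02 0.134
scene21 [408. 203.] 6 g -0.149 0.018 z 0.051 0.07
scene21 [460. 205.] 7 g -0.009 0.019 z 0.026 0.098
scene21 [484. 205.] 7 g 0.054 0.017 z 0.042 0.045
scene21 [481. 214.] 6 g 0.035 -0.017 z 0.052 0.062
scene21 [457. 223.] 7 g -0.046 -0.065 z 0.093 0.105
scene21 [407. 223.] 6 g -0.15 -0.018 z 0.01 0.028
scene21 [533. 226.] 6 g 0.152 -0.063 z 0.069 0.072
scene21 [502. 226.] 7 g 0.072 -0.064 z 0.069 0.073
scene21 [403. 236.] 8 g -0.164 -0.051 z 0.0 0.004
scene21 [410. 235.] 6 g -0.149 -0.056 z 0.012 0.021
scene21 [419. 236.] 7 g -0.129 -0.066 z 0.029 0.036
scene21 [446. 236.] 6 g -0.056 -0.066 z 0.02 0.031
cover 1562 [0.0019 0.0003] [0.1009 0.1054 0.11  ]Traceback (most recent call last):
  File "<stdin>", line 11, in <module>
    return umr_maximum(a, axis, None, out, keepdims, initial, where)
ValueError: zero-size array to reduction operation maximum which has no identity
```

Run:
```python
from h import *
go(.535,-.018,.27,16)
```

```text
shift [ 0.0083 -0.2417  0.0563] turn -102.1 rows 12
```

>>> jog_arm(
  commands=[
    [[0,-0.05,0],-8],
    [[0,-0.1,0],-16],
    [[0,-0.15,0],-24],
    [[0.007,-0.2,0],-32],
    [[0.007,-0.242,0],-102],
    [[0.007,-0.242,0],-102],
    [[0.007,-0.242,0],-102],
    [[0.007,-0.242,0],-102],
    [[0.007,-0.242,0],-102],
    [[0.007,-0.242,0.05],-102],
    [[0.007,-0.242,0.056],-102],
    [[0.007,-0.242,0.056],-102],
    [[0.007,-0.242,0.056],-102],
    [[0.007,-0.242,0.056],-102],
    [[0.007,-0.242,0.056],-102],
    [[0.007,-0.242,0.056],-102],
  ],
  fingers=0.5,
)

```text
t: 39.85
ee_pos: [0.5336, -0.0177, 0.2699]
tool_rot: [[-0.272, 0.962, -0.0], [0.962, 0.272, -0.0], [-0.0, -0.0, -1.0]]
contact_force: [0.3, 0.7, 0.3]
gripper_width: 0.0637
finger_force: 0.0
```

Run:
```python
from h import *
np.set_printoptions(precision=4,suppress=True)
s=manip.state();print(s['ee_pos'],yaw(s))
f=save('wrist','w22');W=cloud(f);hsv=cv2.cvtColor(f['pixels'],cv2.COLOR_RGB2HSV)
m=(hsv[...,1]>110)&(hsv[...,0]<18)&(W[...,2]>.012)&(W[...,2]<.045)&(abs(W[...,1])<.15)
P=W[m]*1000;r=cv2.minAreaRect(P[:,:2].astype(np.float32));print(m.sum(),np.percentile(P[:,2],[2,50,98]),r)
k=np.polyfit(P[:,1],P[:,2],1),np.polyfit(P[:,0],P[:,2],1);print('tilt',k[0][0],k[1][0])
V=hsv[...,2];reg=(abs(W[...,1]+.03)<.13)&(abs(W[...,0]-.51)<.1)&(W[...,2]<.04)
m=reg&(V<55)&(abs(W[...,2]-.005)<.006);P=W[m]*1000;r=cv2.minAreaRect(P[:,:2].astype(np.float32));print('mat',len(P),np.median(P[:,2]),r,cv2.boxPoints(r).tolist())
```

```text
[ 0.5336 -0.0177  0.2699] 15.774078286477412
2022 [24.4871 26.7375 28.1712] ((529.9932250976562, 1.2234992980957031), (27.836517333984375, 89.08941650390625), 18.687606811523438)
tilt -0.004790161741405472 0.013577598647830163
mat 8891 4.8392455316559335 ((504.3334045410156, -38.70282745361328), (88.2439956665039, 188.27432250976562), 8.031781196594238) [[447.49114990234375, 48.34608840942383], [473.7972412109375, -138.08139038085938], [561.1756591796875, -125.75173950195312], [534.8695678710938, 60.67573547363281]]
```

Run:
```python
from h import *
o=np.array([.551,.290]);a=np.radians(93.5);X=np.array([np.cos(a),np.sin(a)]);Y=np.array([-X[1],X[0]])
f0=load('scene0')
f=save('scene','scene23');W=cloud(f);W0=cloud(f0)
d=f0['depth']-f['depth'];gx=(W[...,:2]-o)@X;gy=(W[...,:2]-o)@Y
hsv=cv2.cvtColor(f['pixels'],cv2.COLOR_RGB2HSV)[...,1]
np.set_printoptions(linewidth=250)
print((d[174:196,448:484]*1000).round().astype(int))
q=(d>.006)&(gx>-.1)&(gx<.04)&(gy>.066)&(gy<.115)&(W[...,2]<.035)
print(q.sum(),gx[q].min(),gx[q].max(),gy[q].min(),gy[q].max(),W[q][:,2].max())
```

```text
[[   -2    -4     6     3     5    -4     5     1     4     1    -1     0    -3    -1    -4    -4     4    -1     2    -1    -1    -7     2     0     3    -3     0    10    -6     1     0    -4     1     0     1    -6]
 [   -2    -2     2    -2    -1    -1     2    -1     1    -5     0     3     5     0    -6     4    -2    -5    -2    -1     1     5     6    -3     0    -5    -1    -5    -5     4     1     4     0     3    -2     2]
 [   -5    -8     7     4     1    -3     4     3     0    -2    -2     2     3    -2     5    -2     1    -3     1    -3     1     3    -2     4     4     3    -1    -4     8     4     5    -6    -1    -3     5     4]
 [   -3    -2     6    -4     1    -6     0     4    -3     2     1     2     2    -1    -3     2     4    -2    -3    -2     5     0     7     3     0     1     2     0    -3    -1    -1     3    -2    -3    -6     1]
 [   -1    -1   -11    -3     3    -2    -2    -2     4    -4    -2     3    -3     9    -3     1     7     0    -7    -2    -4    -1     0    -6     1    -2    -5     0    -1     3    -4     1     1     1     2    -4]
 [   
[... 3121 characters left out ...]
5    -1    -3     1    -2     0     1    -8     8    -4     3    -2    -4     2    -2    -6    -1     0     2    -3    -1    -1     0     7     3     1     0]
 [    2     0     8     6     0     3    -1     0    -2   -10     2     0     1    -2     0     0     1    -2     0    -4     3     5    -4    -2    -2     1     1     0    -4    -2    -3     0     2     2    -6    -3]
 [    2    -7     0    -2     2     6     2     6    -2     1     5     2    -3    -3    -2    -2     2     4     2     3     0     0    -3     1     3     2     0     0     5    -4     2     2    -1    -1     2     6]]
67 -0.0434656015987623 0.03458667922022595 0.06966632352484468 0.10786680683306776 0.03469383669994608
```

```bash
python3 -c "
from h import *
print(order.job_done())"
```

```text
the job is handed in; nothing more can be done
None
```

The job is handed in, and the judge returned no verdict. By my last measurements, both large balls are in the bay and both small ones are in the side trough. The empty tray stands level in the case with the cover shut, and the knife lies on the mat, about 10 mm inside its edge after being knocked. I did not measure the jar, tin, cup and tamper at the end, but felt no contact with them.

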